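# Put the larger gas burner back together after cleaning

## Robot

A 7-joint arm with a two-finger parallel gripper is mounted at the origin on the work surface. World frame = base frame: x ahead of the robot, y to its left, z up, the work surface at z = 0. Lengths are in m, angles in rad, forces in N, time in s.
With the tool pointing down it reaches from about 0.4 to 0.85 m from the base axis. Payload 4.5 kg.
Tool frame: the origin (TCP) lies midway between the tips of the shut fingers; the grasp point (between the pads) lies 19 mm behind it; z points along the fingers, y is the direction in which the jaws open and shut (so a half turn about z gives the same grasp; the last joint's range is limited). The gripper opens to 88 mm and grips with 3 to 60 N. Pads are 18 mm wide; open, the fingers measure 123 mm over their backs; the gripper's body (75 mm by 187 mm) begins 45 mm behind the grasp point.
Start: joints at [1.221, 0.689, -0.195, 1.565, 0.157, 0.902, -0.215], TCP at [0.234, -0.58, 0.216] pointing down, gripper open.
Joint ranges: [-3.01, 3.01], [-0.46, 2.08], [-1.47, 1.51], [0.13, 2.56], [-1, 4.14], [0.04, 2.09], [-2.66, 2.66]. Speed limits (rad/s): [2.57, 2.57, 3.14, 3.14, 3.14, 3.14, 3.14].

## Interface

Orientations are given as a unit quaternion [x, y, z, w].
In Python, from plant import get_state, snapshot, finish_job, find_in gives the robot as it stands.
- The arm moves only by the shell command python3 -m creep 'ROWS' [OPENING] [FORCE]. ROWS is JSON, one flat list of numbers, 6 for each row, row after row: the shift along the tool's x, y, z in mm, then the turn, a rotation vector about the tool's x, y, z in degrees. In form: [tx, ty, tz, wx, wy, wz, tx, ty, tz, wx, wy, wz, ...]. A call has 1 to 5 rows; each row shifts and turns the pose as measured when the row begins, along the tool's axes as they then stand; what a row does not reach is not made up. A row lasts 1/12 s, in which the tool goes at most 41.7 mm and 7.16 degrees, less where a joint would pass 70% of its speed; a pose out of reach is approached as far as the arm can. A call is refused whole if a number of a shift passes 41.7 or a number of a turn 7.16, either way. A call with a gripper value outside its range is refused whole. OPENING is the finger opening in mm, from 0 to 88.1, set as the call begins (- or left out, the last holds). The fingers move at their own pace and stop on an object; FORCE is the grip in N (left out, the last holds). Time passes only in rows, so rows that do not move let the fingers close. It gives the time, the measured TCP pose, the force and the opening at its end, in the units of the state.
- get_state(): the state, without advancing time (a new reading comes with each control period).
- snapshot(name): name is "scene" or "side" or "wrist"; returns a dict with "color" (420x560x3 uint8, red, green, blue), "intrinsics" (3x3 intrinsics, pixels), "dist_coeffs" ([k1, k2, p1, p2, k3] as OpenCV has them; the pictures are not rectified), "extrinsics" (4x4, takes a point from world to camera coordinates). Camera axes: x right, y down, z forward; pixel columns grow to the right and rows downward; lengths in m; the calibration is good to about 2 mm. A picture is of the moment at which its call begins. There is no depth.
- finish_job(): hands the job in, once; it reports no verdict.
Trained networks look in the newest picture that a camera, given by its name, has taken for a name from the list of things; names that differ only in an ending like _2 or _b are one class to them, and where a whole thing is asked for, a point or a joint stands for the part that bears it (a point fixed in the world has none). Each returns a list of dicts, best first, with "score" (0 to 1); they miss things now and then, are a little off and sometimes report something else, mostly with a low value. They report only what shows in the picture. A call takes as long as a camera call. They do not tell look-alikes from the thing itself.
- find_in(thing, camera): "xy" ([column, row] in pixels, amid what is visible of it).
The state is a dict: "clock": time; "q": joint angles; "qd": joint speeds; "joint_torque": joint torques, N m; "tool_pos": TCP position; "eef_rot": TCP orientation; "contact_force": force on the tool from outside, world axes, zero at the start; "moment": the same for the moment, N m; "opening": opening from 0.0 (shut) to 1.0 (fully open).
Only numpy, scipy, OpenCV 4.12 (cv2) and the standard library are available. Lean on these libraries where they do the work, as an engineer would, in place of code of your own. Each camera call takes 0.05 s, during which the arm holds its last target.

## Task

The hob has been taken apart for cleaning. Put the larger burner together again: set the large slotted aluminium crown, flange down, fully home on the larger burner's spigot and let it go, then put the large black cap, hollow side down, fully home and level on that crown. Set both down gently, do not drop them; the smaller crown and cap belong to the other burner.

Things in the scene. Friction and masses are not known exactly. Their poses are not given: they have to be found in the camera images.
- burner: Larger of two bare burner bases fixed on the black hob (the other: disc 54 mm). Aluminium disc 80 mm across, 4 mm thick, with a central spigot 14 mm high above it, 30 mm across for 5 mm, then tapering to 20 mm. Origin: centre of the disc's underside, z up; the crown's seat is 4 mm above it. Two knobs 20 mm high (to 26 mm over the worktop) at the hob's near edge, over 80 mm from the axis.
- crown: Large loose aluminium crown lying flange down on the worktop beside the hob. Flange 68 mm across, 6 mm thick; above it a slotted round body 56 mm across up to 22 mm (grip here); then a cone from 40 to 30 mm, top at 31 mm. Bore below 34 mm wide, 21 deep, goes over the spigot. 0.13 kg. Origin: centre of the underside, z up; yaw is free. The small crown (flange 48 mm) is not wanted.
- cap: Large loose black cap lying hollow side down on the worktop beside the hob. Disc 60 mm across, 16 mm high (grip across the rim), with a recess below 44 mm wide, 10 deep, that goes over the crown's cone; home, its underside is 22 mm above the crown's origin. 0.16 kg. Origin: centre of the underside, z up; yaw is free. The small cap (41 mm) is not wanted.
Mind the look-alikes: they are no part of the job. What is shaped like the crown but turquoise is not meant.

How it is judged:
On the way, in this order (a step that is already met when the one before it is completed fails the run):
1. the large crown is home on the larger burner's spigot and let go (horizontal distance between crown and burner below 0.006 m and z of crown in the frame of burner below 0.007 m and angle between crown's own z axis and vertical below 0.1 rad and contact force between the fingers and crown below 0.1 N), for 0.2 s.
2. the large cap is home on the crown (horizontal distance between cap and crown below 0.006 m and z of cap in the frame of crown between 0.018 and 0.025 m and angle between cap's own z axis and vertical below 0.1 rad), for 0.2 s.
At the end, for the whole second after the job is handed in: Large crown on the larger burner base: centred within 6 mm, underside within 3 mm of the disc. Large cap on that crown, hollow side down: centred within 6 mm, within 3 mm above or 4 mm below home (22 mm over the crown's origin). Both upright within 0.1 rad and at rest (under 0.02 m/s) (all of step 2 and horizontal distance between crown and burner below 0.006 m and z of crown in the frame of burner below 0.007 m and angle between crown's own z axis and vertical below 0.1 rad and linear speed of each of crown, cap below 0.02 m/s); the robot touches nothing.
It fails at once if the crown is dropped (out of the fingers and moving faster than 0.7 m/s, a fall of 25 mm) (contact force between the fingers and crown below 0.05 N and linear speed of crown above 0.7 m/s).
It fails at once if the cap is dropped (out of the fingers and moving faster than 0.7 m/s, a fall of 25 mm) (contact force between the fingers and cap below 0.05 N and linear speed of cap above 0.7 m/s).
It also fails if it takes over 64 s, if anything falls off the work surface, if the arm or the gripper's body presses on something with over 40 N, if the wrist force passes 120 N, or if a joint passes its speed limit or range.

## Working session

There is one attempt and no reset: what is moved stays moved. The work goes in short steps, Python scripts to look and compute and a shell command to move; the robot and the scene stay as the last step left them, time stands still between calls to the robot, and variables do not carry over. Pictures are saved under pics/ and viewed, and the job is handed in when it is done.

```bash
ls; mkdir -p pics; cat > h.py <<'E'
from plant import *
import numpy as np, cv2, json
def snap(n,out=None):
    s=snapshot(n)
    if out: cv2.imwrite('pics/'+out,cv2.cvtColor(np.asarray(s['color'],np.uint8),cv2.COLOR_RGB2BGR))
    return s
def ray(s,px,z):
    K=np.array(s['intrinsics'],float);d=np.array(s['dist_coeffs'],float);E=np.array(s['extrinsics'],float)
    u=cv2.undistortPoints(np.array([[px]],float),K,d)[0,0]
    R=E[:3,:3];t=E[:3,3];c=-R.T@t;v=R.T@np.array([u[0],u[1],1])
    return c+v*(z-c[2])/v[2]
def proj(s,P):
    K=np.array(s['intrinsics'],float);d=np.array(s['dist_coeffs'],float);E=np.array(s['extrinsics'],float)
    return cv2.projectPoints(np.array(P,float).reshape(-1,1,3),cv2.Rodrigues(E[:3,:3])[0],E[:3,3],K,d)[0][:,0]
E
python3 - <<'E'
from h import *
print({k:np.round(v,3).tolist() if k!='x' else 0 for k,v in get_state().items()})
for n in ['scene','side','wrist']:
    s=snap(n,n+'0.png')
    E=np.array(s['extrinsics']);print(n,np.round(-E[:3,:3].T@E[:3,3],3),np.round(E[2,:3],2))
    for t in ['burner','crown','cap']:
        for f in find_in(t,n): print(n,t,np.round(f['xy']),round(f['score'],2),np.round(ray(s,f['xy'],0.015),3))
E
```

```text
pics
{'clock': 0.0, 'q': [1.221, 0.69, -0.194, 1.566, 0.157, 0.903, -0.215], 'qd': [-0.001, 0.0, -0.001, 0.0, 0.002, 0.001, -0.001], 'joint_torque': [-0.001, -52.756, -1.267, -15.343, -0.052, 0.007, 0.0], 'tool_pos': [0.234, -0.579, 0.215], 'eef_rot': [0.982, 0.191, -0.0, -0.001], 'contact_force': [-0.728, -0.289, 0.312], 'moment': [0.045, -0.013, 0.001], 'opening': 1.0}
scene [1.049 0.764 0.656] [-0.49 -0.67 -0.56]
scene burner [215. 251.] 0.98 [0.683 0.028 0.015]
scene crown [466. 278.] 0.81 [0.347 0.364 0.015]
scene crown [403. 287.] 0.79 [0.461 0.311 0.015]
scene crown [446. 326.] 0.62 [0.472 0.421 0.015]
scene cap [172. 172.] 0.67 [ 0.618 -0.301  0.015]
side [ 0.381 -0.707  0.678] [ 0.14  0.75 -0.65]
side burner [349. 210.] 0.66 [0.678 0.018 0.015]
side crown [175. 141.] 0.86 [0.335 0.345 0.015]
side crown [221. 124.] 0.77 [0.454 0.404 0.015]
side crown [223. 148.] 0.72 [0.447 0.295 0.015]
side crown [349. 210.] 0.68 [0.679 0.019 0.015]
side cap [374. 362.] 0.63 [ 0.608 -0.327  0.015]
wrist [ 0.312 -0.548  0.385] [-0.3  -0.12 -0.95]
```

View pics/scene0.png

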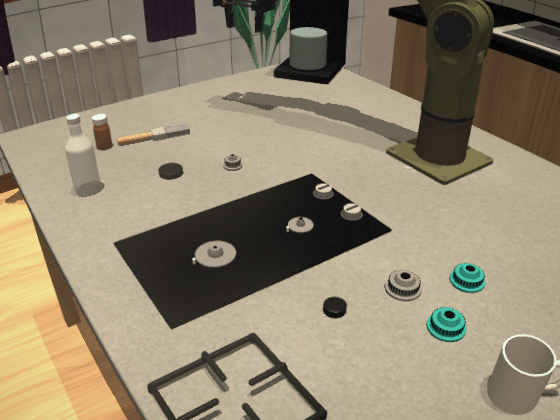

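View pics/side0.png

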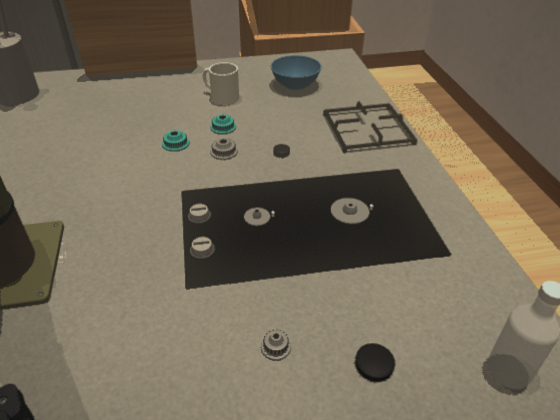

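```bash
python3 - <<'E'
import cv2,numpy as np
a=cv2.imread('pics/scene0.png');b=cv2.imread('pics/side0.png')
def c(i,x,y,r=30): return cv2.resize(i[y-r:y+r,x-r:x+r],(260,260),interpolation=cv2.INTER_CUBIC)
cv2.imwrite('pics/crop0.png',np.vstack([np.hstack([c(a,403,285),c(a,172,172),c(a,215,252)]),np.hstack([c(b,223,148),c(b,374,362),c(b,350,210)])]))
E
```

```text
(no output)
```

View pics/crop0.png

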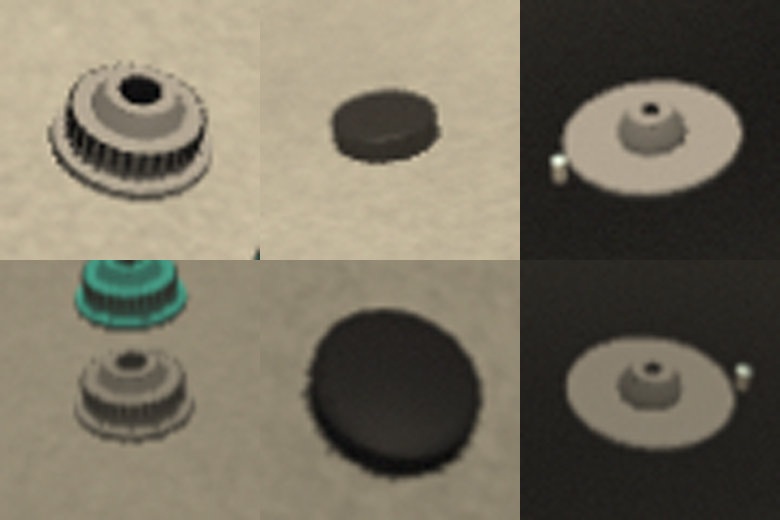

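Candidates: crown – grey scene (403,285)/side (223,148); turquoise (468,277),(447,323) and small crown (232,162) are rejected. Cap – black (172,172)/side (374,362); small cap (335,307) rejected. Burner – larger disc (215,252). Crops match; now fit positions.

```bash
cat > fit.py <<'E'
from h import *
from scipy.optimize import minimize
def sil(s,x,y,circs,shape=(420,560),k=4):
    a=np.linspace(0,2*np.pi,60)
    P=np.vstack([np.c_[x+r*np.cos(a),y+r*np.sin(a),0*a+z] for r,z in circs])
    p=proj(s,P);h=cv2.convexHull(p.astype(np.float32))
    m=np.zeros(shape,np.uint8)
    cv2.fillConvexPoly(m,np.round((h)*16).astype(np.int32),255,cv2.LINE_AA,4)
    return m/255.
def fit(s,mask,x,y,circs):
    f=lambda v:-(np.minimum(sil(s,v[0]/100,v[1]/100,circs),mask).sum()/np.maximum(sil(s,v[0]/100,v[1]/100,circs),mask).sum())
    r=minimize(f,[x*100,y*100],method='Nelder-Mead',options=dict(initial_simplex=[[x*100,y*100],[x*100+1,y*100],[x*100,y*100+1]]))
    return r.x/100,-r.fun
def roi(mask,px,r):
    o=np.zeros(mask.shape,float);x,y=map(int,px)
    o[max(0,y-r):y+r,max(0,x-r):x+r]=mask[max(0,y-r):y+r,max(0,x-r):x+r]
    n,l,st,_=cv2.connectedComponentsWithStats((o>0).astype(np.uint8))
    k=1+np.argmax(st[1:,4]); m=(l==k).astype(np.uint8)
    c,_=cv2.findContours(m,cv2.RETR_EXTERNAL,cv2.CHAIN_APPROX_NONE)
    return cv2.drawContours(np.zeros_like(m),c,-1,1,-1).astype(float)
CROWN=[(.034,0),(.034,.006),(.028,.022),(.015,.031)]
CAP=[(.030,0),(.030,.016)]
E
python3 - <<'E'
from fit import *
for n,bp,cp,kp in [('scene',(215,252),(172,172),(403,285)),('side',(350,210),(374,362),(223,148))]:
    s=snap(n); g=cv2.cvtColor(s['color'],cv2.COLOR_RGB2GRAY)
    m=roi(g>85,bp,30); m=cv2.morphologyEx(m,cv2.MORPH_OPEN,np.ones((5,5)))
    print(n,'burner',fit(s,m,*ray(s,bp,.01)[:2],[(.04,.01)]))
    m=roi(g<(75),cp,30)
    print(n,'cap',fit(s,m,*ray(s,cp,.01)[:2],CAP))
    # crown : difference from local bg (blurred color)
    x,y=kp; c=s['color'].astype(float); bg=np.median(np.r_[c[y-20:y+20,x-35:x-25].reshape(-1,3)],0)
    # saturation-ish: hue difference
    d=np.abs((c[...,0]-c[...,2])-(bg[0]-bg[2])); e=np.abs(c-bg).sum(-1)
    m=roi(cv2.morphologyEx(((d>12)|(e>70)).astype(np.uint8),cv2.MORPH_CLOSE,np.ones((3,3))),kp,21 if n=='scene' else 16)
    v,q=fit(s,m,*ray(s,kp,.01)[:2],CROWN); print(n,'crown',v,q,bg)
    o=s['color'][...,::-1].copy()
    cs,_=cv2.findContours((sil(s,*v,CROWN)>.5).astype(np.uint8),0,2);o2=o.copy();o2[m>0]=(0,0,255)
    cv2.drawContours(o,cs,-1,(0,255,0),1)
    cv2.imwrite(f'pics/f_{n}.png',np.hstack([cv2.resize(i[y-30:y+30,x-30:x+30],(400,400),interpolation=0) for i in (o,o2)]))
E
python3 -c "
import cv2,numpy as np;cv2.imwrite('pics/f.png',cv2.resize(np.vstack([cv2.imread(f'pics/f_{n}.png') for n in('scene','side')]),(600,600)))"
```

```text
scene burner (array([0.68307963, 0.02645379]), np.float64(0.9470082516092798))
scene cap (array([ 0.61118242, -0.32245455]), np.float64(0.7324491002787868))
scene crown [0.45045753 0.30199643] 0.9079179942563773 [194. 182. 155.]
side burner (array([0.68123845, 0.02431605]), np.float64(0.9188103807539307))
side cap (array([ 0.61217228, -0.32118171]), np.float64(0.8651402407321477))
side crown [0.44897751 0.2989045 ] 0.8343048767436053 [148. 139. 117.]
```

View pics/f.png

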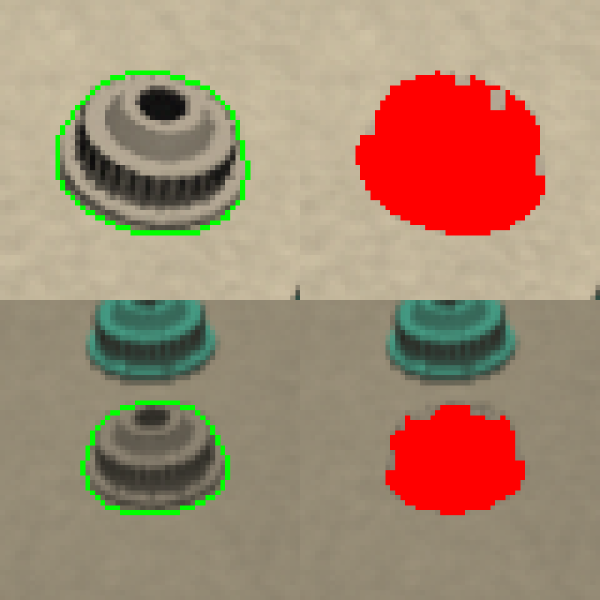

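```bash
cat > go.py <<'E'
import sys
from h import *
from scipy.spatial.transform import Rotation as R
def report(x,y,z,jaw):  # jaw deg world direction of tool y (mod 180)
    st=get_state();r=R.from_quat(st['eef_rot']);p=np.array(st['tool_pos'])
    cy=r.as_matrix()[:,1];cur=np.degrees(np.arctan2(cy[1],cy[0]))
    d=(jaw-cur+90)%180-90; yaw=np.radians(cur+d)
    Y=np.array([np.cos(yaw),np.sin(yaw),0]);Z=np.array([0,0,-1.]);X=np.cross(Y,Z)
    T=R.from_matrix(np.c_[X,Y,Z])
    print('t',round(st['clock'],2),'pos',np.round(p,4),'jaw',round(cur,1),'open',round(st['opening']*88.1,1),'F',np.round(st['contact_force'],1),'q1,q7',np.round(st['q'][0],2),np.round(st['q'][6],2))
    print('shift tool mm',np.round(r.inv().apply(np.array([x,y,z])-p)*1000,1),'rot deg',np.round((r.inv()*T).as_rotvec(degrees=True),2))
if __name__=='__main__': report(*map(float,sys.argv[1:5]))
E
python3 - <<'E'
from h import *
s=snap('scene')
for n,p,z in [('bottlebase',(87,190),0),('mugbase',(515,405),0),('electrode',(194,261),.008),('T1',(468,281),.01),('T2',(447,328),.01)]: print(n,ray(s,p,z))
b=ray(s,(87,190),0)
for z in (.1,.15,.2,.25):print(z,proj(s,[b[0],b[1],z]))
s=snap('side');print(ray(s,(743/260*60-0,0),0)[:0],ray(s,(372,206),.008))
E
python3 go.py .45 .30 .2 32
python3 -m creep '[41,-3,0,0,0,-4, 41,-3,0,0,0,-4]' 88 30; python3 go.py .45 .30 .2 32
```

```text
bottlebase [ 0.81167198 -0.36740154  0.        ]
mugbase [0.49908237 0.59094083 0.        ]
electrode [0.72708869 0.02280922 0.008     ]
T1 [0.34543497 0.36794475 0.01      ]
T2 [0.46962086 0.4236765  0.01      ]
0.1 [[ 78.8421856  152.59131011]]
0.15 [[ 74.67571479 132.73086202]]
0.2 [[ 70.47128185 112.08610145]]
0.25 [[66.249943  90.6567453]]
[] [0.7322651  0.02967367 0.008     ]
t 0.8 pos [ 0.2341 -0.5796  0.216 ] jaw -68.0 open 87.9 F [-0.2 -0.5  0.5] q1,q7 1.22 -0.22
shift tool mm [ 529.6 -734.7   15.8] rot deg [ 1.000e-02 -1.000e-02  7.999e+01]
clock: 0.97
tool_pos: [0.2963, -0.5474, 0.2155]
eef_rot: [0.968, 0.251, -0.005, 0.002]
contact_force: [2.6, -0.5, 0.2]
opening: 0.996
t 0.97 pos [ 0.2963 -0.5474  0.2155] jaw -60.9 open 87.7 F [ 2.6 -0.5  0.2] q1,q7 1.12 -0.23
shift tool mm [ 546.8 -665.5    9.6] rot deg [ 0.47  0.42 87.12]
```

```bash
python3 -m creep '[41,-3,0,0,0,-4, 41,-3,0,0,0,-4, 41,-3,0,0,0,-4, 41,-3,0,0,0,-4, 41,-3,0,0,0,-4]' >/dev/null
python3 -m creep '[41,-3,0,0,0,-4, 41,-3,0,0,0,-4, 41,-3,0,0,0,-4, 41,-3,0,0,0,-4, 41,-3,0,0,0,-4]'>/dev/null;python3 go.py .45 .30 .2 32
python3 -m creep '[41,-3,0,0,0,-4, 41,-3,0,0,0,-4, 41,-3,0,0,0,-4, 41,-3,0,0,0,-4, 41,-3,0,0,0,-4]'>/dev/null;python3 go.py .45 .30 .2 32
```

```text
t 1.8 pos [ 0.5526 -0.2301  0.2114] jaw -19.4 open 87.8 F [ 0.8  0.2 -0.3] q1,q7 0.53 -0.32
shift tool mm [ 466.1 -272.7    5. ] rot deg [ -0.16   0.72 -51.38]
t 2.22 pos [ 0.5804 -0.0245  0.2094] jaw 1.6 open 88.3 F [ 0.7 -0.9  0.8] q1,q7 0.22 -0.38
shift tool mm [ 328.1 -121.5    4.8] rot deg [  0.05   0.76 -30.44]
```

```bash
python3 -m creep '[41,-10,0,0,0,-4, 41,-10,0,0,0,-4, 41,-10,0,0,0,-4, 41,-10,0,0,0,-4, 41,-10,0,0,0,-4]' >/dev/null; python3 go.py .45 .30 .12 32
python3 - <<'E'
from h import *
s=snap('wrist','w1.png')
for f in find_in('crown','wrist'): print(f, ray(s,f['xy'],.015))
E
```

```text
t 2.63 pos [0.502  0.1676 0.2075] jaw 22.5 open 87.5 F [0.9 0.3 0. ] q1,q7 -0.08 -0.48
shift tool mm [143.2   1.9  85.8] rot deg [ 0.43  0.72 -9.47]
{'xy': [284.4, 30.0], 'score': 0.84} [0.45133295 0.30128593 0.015     ]
```

View pics/w1.png

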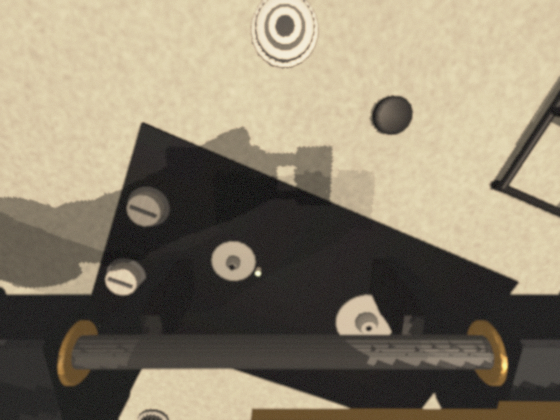

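Wrist view: large grey crown at (285,29), small cap (392,115), hob below. The crown position agrees at about (0.451, 0.301).

```bash
python3 -m creep '[33,0,20,0,0,-2.4, 33,0,20,0,0,-2.4, 33,0,20,0,0,-2.4, 25,0,15,0,0,-2, 0,0,0,0,0,0]' >/dev/null; python3 go.py .451 .301 .12 32
python3 - <<'E'
from h import *
s=snap('wrist','w2.png')
for f in find_in('crown','wrist'): print(f, ray(s,f['xy'],.015))
E
```

```text
t 3.15 pos [0.4483 0.2842 0.133 ] jaw 32.4 open 87.8 F [ 0.6  0.7 -0.4] q1,q7 -0.36 -0.67
shift tool mm [12.8 11.1 13. ] rot deg [0.85 0.59 0.42]
{'xy': [379.9, 70.3], 'score': 0.98} [0.46116444 0.41383694 0.015     ]
{'xy': [211.6, 39.3], 'score': 0.58} [0.33734608 0.36128241 0.015     ]
{'xy': [291.4, 173.1], 'score': 0.56} [0.44677675 0.30573644 0.015     ]
```

View pics/w2.png

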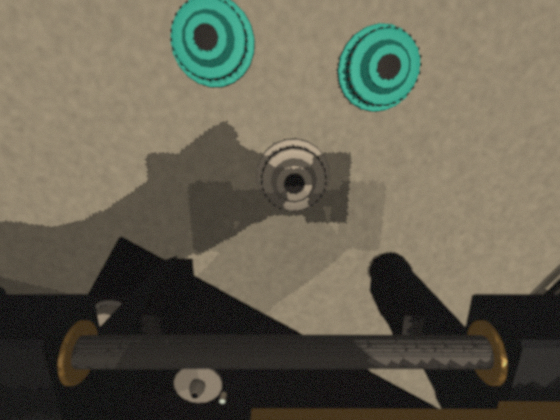

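```bash
python3 - <<'E'
from fit import *
s=snap('wrist')
im=s['color'][130:225,245:345,::-1]
print('hole',ray(s,(294,183),.031))
o=s['color'][...,::-1].copy();o=cv2.resize(o,None,fx=4,fy=4)
a=np.linspace(0,2*np.pi,60)
for (x,y),col in [((.451,.301),(0,255,0)),((.451,.3035),(0,0,255))]:
  for r,z in [(.034,.003),(.015,.031)]:
    p=proj(s,np.c_[x+r*np.cos(a),y+r*np.sin(a),0*a+z]); cv2.polylines(o,[np.round(p*4+1.5).astype(int)],True,col,1)
cv2.imwrite('pics/c2.png',cv2.resize(o[4*125:4*225,4*240:4*350],(660,600)))
E
```

```text
hole [0.45480184 0.29761324 0.031     ]
```

View pics/c2.png

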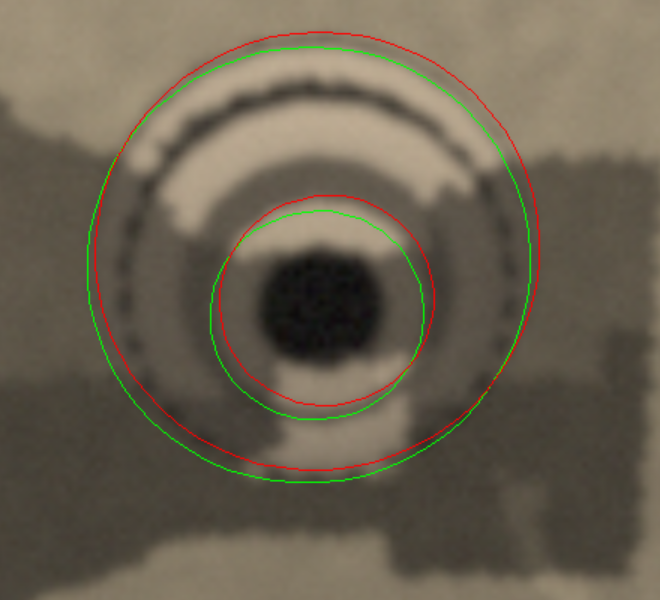

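```bash
python3 -m creep '[13,12,13,1,0.5,0.4, 0,0,30,0,0,0, 0,0,20,0,0,0, 0,0,0,0,0,0]' >/dev/null; python3 go.py .4515 .302 .009 32
python3 - <<'E'
from h import *
snap('wrist','w3.png')
E
```

```text
t 3.63 pos [0.4659 0.2901 0.0742] jaw 30.5 open 88.1 F [ 0.1 -0.3  0.3] q1,q7 -0.41 -0.74
shift tool mm [18.4 -6.9 64.9] rot deg [ 0.49  0.7  -1.46]
```

View pics/w3.png

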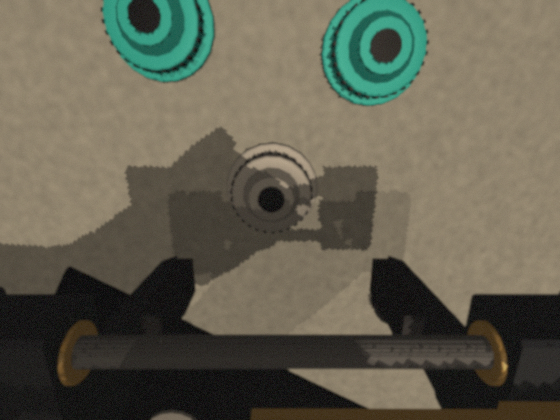

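```bash
python3 -m creep '[10,-4,0,0.5,0.7,-1.4, 8,-3,10,0,0,0, 0,0,10,0,0,0, 0,0,0,0,0,0]' >/dev/null; python3 go.py .4515 .302 .009 32
python3 - <<'E'
from fit import *
s=snap('wrist','w4.png')
o=cv2.resize(s['color'][...,::-1].copy(),None,fx=4,fy=4)
a=np.linspace(0,2*np.pi,60)
for (x,y),col in [((.4515,.302),(0,255,0))]:
  for r,z in [(.034,.003),(.015,.031)]:
    p=proj(s,np.c_[x+r*np.cos(a),y+r*np.sin(a),0*a+z]); cv2.polylines(o,[np.round(p*4+1.5).astype(int)],True,col,1)
c=proj(s,[.4515,.302,.01])[0].astype(int);print(c)
cv2.imwrite('pics/c4.png',cv2.resize(o[4*(c[1]-75):4*(c[1]+75),4*(c[0]-100):4*(c[0]+100)],(800,600)))
E
```

```text
t 4.02 pos [0.455  0.3003 0.0599] jaw 31.7 open 88.0 F [-0.2  0.2  0.2] q1,q7 -0.43 -0.76
shift tool mm [ 3.3 -2.5 50.9] rot deg [ 0.4   0.03 -0.33]
[278 217]
```

View pics/c4.png

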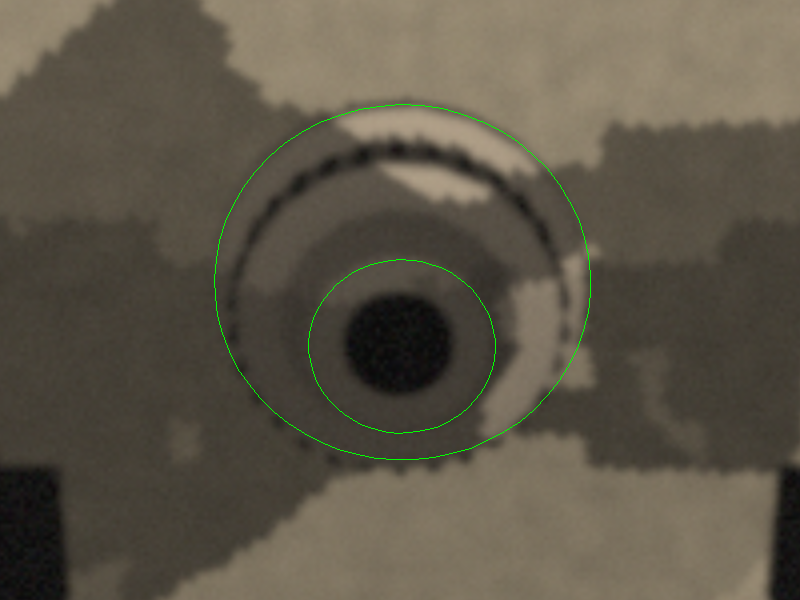

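The predicted outlines coincide with the crown (crop centre (400,290)); (0.4515, 0.302) is good. Descending.

```bash
python3 -m creep '[2,-1,12,0.4,0,-0.3, 1,-1,12,0,0,0, 0,0,8,0,0,0, 0,0,0,0,0,0]' >/dev/null; python3 go.py .4515 .302 .009 32
```

```text
t 4.4 pos [0.4545 0.3028 0.0288] jaw 31.9 open 87.9 F [-0.7 -0.4 -0.7] q1,q7 -0.46 -0.79
shift tool mm [ 0.8 -3.1 19.8] rot deg [ 0.29  0.   -0.06]
```

```bash
python3 -m creep '[1,-2,9,0.3,0,0, 0,-1,8,0,0,0, 0,0,2,0,0,0, 0,0,0,0,0,0]' >/dev/null; python3 go.py .4515 .302 .009 32
```

```text
t 4.73 pos [0.4515 0.302  0.0078] jaw 31.9 open 88.0 F [ 0.6 -0.6  0.4] q1,q7 -0.48 -0.82
shift tool mm [-0.   0.  -1.2] rot deg [-0.05  0.02 -0.06]
```

Spot on. Raise a millimetre and close.

```bash
python3 -m creep '[0,0,-1.2,0,0,0, 0,0,0,0,0,0, 0,0,0,0,0,0, 0,0,0,0,0,0, 0,0,0,0,0,0]' 50 25 ; python3 -m creep '[0,0,0,0,0,0, 0,0,0,0,0,0, 0,0,0,0,0,0]' 50 25;python3 go.py .4515 .302 .009 32
```

```text
clock: 5.15
tool_pos: [0.4519, 0.3023, 0.0097]
eef_rot: [0.485, 0.874, -0.0, 0.0]
contact_force: [-0.4, 0.3, 1.1]
opening: 0.645
clock: 5.4
tool_pos: [0.4522, 0.3025, 0.0102]
eef_rot: [0.485, 0.874, 0.0, 0.0]
contact_force: [-0.2, 0.1, 0.5]
opening: 0.566
t 5.4 pos [0.4522 0.3025 0.0102] jaw 31.9 open 49.8 F [-0.2  0.1  0.5] q1,q7 -0.48 -0.81
shift tool mm [-0.1 -0.9  1.2] rot deg [ 0.07  0.01 -0.06]
```

```bash
python3 - <<'E'
from fit import *
s=snap('wrist','w5.png')
s=snap('scene','s5.png');im=cv2.imread('pics/s5.png');w=cv2.imread('pics/w5.png')
cv2.imwrite('pics/m5.png',np.hstack([cv2.resize(im[220:370,330:530],(440,330)),cv2.resize(w,(360,330))]))
E
```

```text
(no output)
```

View pics/m5.png

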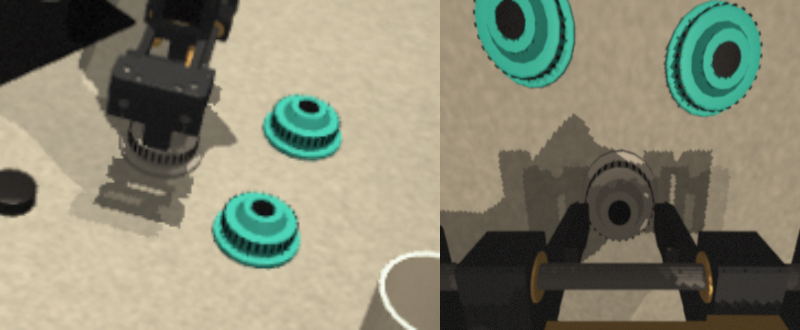

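```bash
python3 -m creep '[0,0,0,0,0,0, 0,0,0,0,0,0, 0,0,0,0,0,0]' 35 25;python3 go.py .4515 .302 .009 32
python3 - <<'E'
from fit import *
s=snap('wrist','w6.png');w=cv2.imread('pics/w6.png')
p=np.array(get_state()['tool_pos']);print(proj(s,[p,p+[0,0,.019],[.4515,.302,.022],[.4515,.302,.031]]))
cv2.imwrite('pics/w6.png',cv2.resize(w[150:360,140:420],(800,600)))
E
```

```text
clock: 5.75
tool_pos: [0.4522, 0.3024, 0.0102]
eef_rot: [0.485, 0.874, 0.0, 0.0]
contact_force: [-0.2, 0.5, -1.0]
opening: 0.401
t 5.75 pos [0.4522 0.3024 0.0102] jaw 31.9 open 35.3 F [-0.2  0.5 -1. ] q1,q7 -0.48 -0.81
shift tool mm [-0.  -0.8  1.2] rot deg [ 0.06  0.01 -0.07]
[[281.50385832 253.33294669]
 [281.48478708 269.93296447]
 [280.00421815 263.30938246]
 [279.91835294 271.7650633 ]]
```

View pics/w6.png

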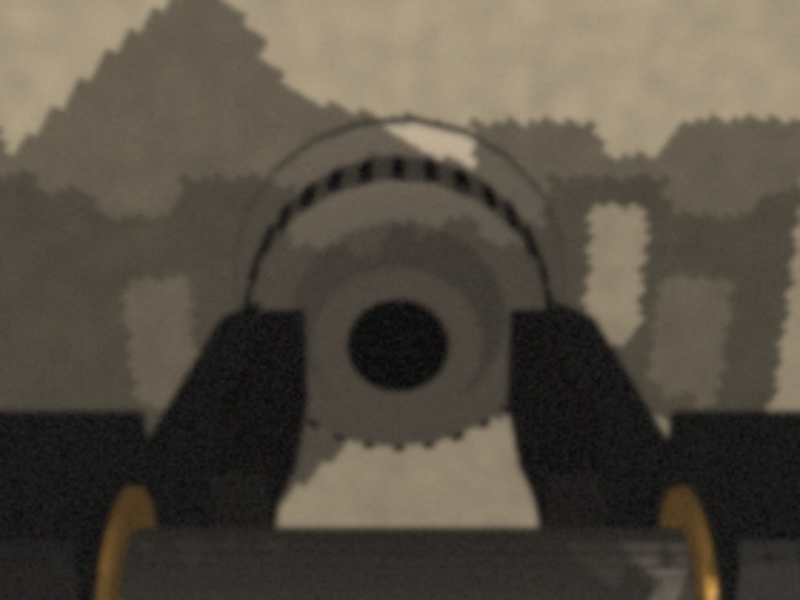

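The jaws passed above the body (closed to 35 mm on nothing; tips at about z=22 mm). The fingertips evidently sit about 13 mm behind the TCP when open, so the grasp point needs z≈14 mm, i.e. TCP ≈ -5 mm. Re-opening and stepping down while watching the force.

```bash
python3 -m creep '[0,0,-1,0,0,0, 0,0,0,0,0,0, 0,0,0,0,0,0, 0,0,0,0,0,0, 0,0,0,0,0,0]' 80 25 >/dev/null;  python3 -m creep '[0,-0.8,0,0,0,0]' >/dev/null; python3 go.py .4515 .302 -.005 32
python3 -m creep '[0,0,4,0,0,0, 0,0,2,0,0,0, 0,0,0,0,0,0]'; python3 go.py .4515 .302 -.005 32
```

```text
t 6.3 pos [0.4516 0.3021 0.0113] jaw 31.9 open 73.0 F [-0.7 -0.6  0.1] q1,q7 -0.48 -0.81
shift tool mm [-0.  -0.2 16.3] rot deg [ 0.07  0.   -0.07]
clock: 6.55
tool_pos: [0.4515, 0.302, 0.0048]
eef_rot: [0.485, 0.874, 0.001, 0.0]
contact_force: [-0.8, 0.7, -0.0]
opening: 0.911
t 6.55 pos [0.4515 0.302  0.0048] jaw 31.9 open 80.2 F [-0.8  0.7 -0. ] q1,q7 -0.49 -0.82
shift tool mm [-0.   0.   9.8] rot deg [ 0.07  0.   -0.07]
```

```bash
python3 -m creep '[0,0,4,0,0,0, 0,0,1.5,0,0,0, 0,0,0,0,0,0]'; python3 go.py .4515 .302 -.004 32
python3 - <<'E'
from fit import *
snap('scene','s7.png');im=cv2.imread('pics/s7.png');w=cv2.imread('pics/s7.png')
snap('wrist','w7.png');w=cv2.imread('pics/w7.png')
cv2.imwrite('pics/m7.png',np.hstack([cv2.resize(im[240:320,350:450],(440,352)),cv2.resize(w[180:330,200:360],(352,352))]))
E
```

```text
clock: 6.8
tool_pos: [0.4513, 0.302, -0.0017]
eef_rot: [0.485, 0.874, 0.0, 0.0]
contact_force: [-0.4, 0.5, 0.0]
opening: 0.908
t 6.8 pos [ 0.4513  0.302  -0.0017] jaw 31.9 open 80.0 F [-0.4  0.5  0. ] q1,q7 -0.5 -0.83
shift tool mm [-0.1  0.2  2.3] rot deg [ 0.04  0.01 -0.06]
```

View pics/m7.png

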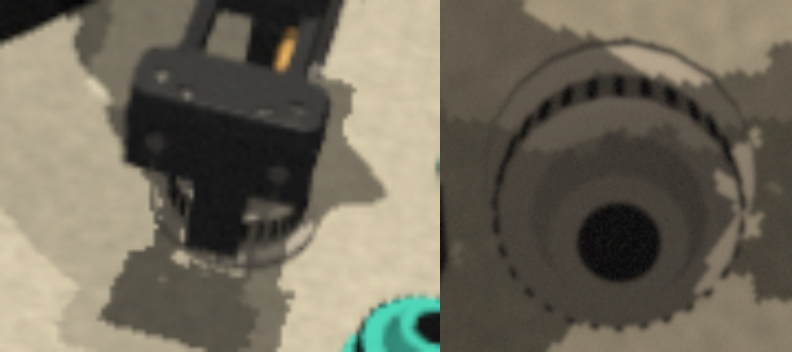

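```bash
python3 -m creep '[0,0,2,0,0,0, 0,0,0,0,0,0, 0,0,0,0,0,0, 0,0,0,0,0,0, 0,0,0,0,0,0]' 45 25 ; python3 -m creep '[0,0,0,0,0,0, 0,0,0,0,0,0, 0,0,0,0,0,0]';python3 go.py .4515 .302 -.004 32
```

```text
clock: 7.32
tool_pos: [0.4514, 0.3021, -0.0035]
eef_rot: [0.485, 0.874, 0.0, 0.0]
contact_force: [-0.1, 0.8, -0.5]
opening: 0.616
clock: 7.57
tool_pos: [0.4514, 0.3021, -0.0035]
eef_rot: [0.485, 0.874, 0.0, 0.0]
contact_force: [0.5, 0.3, 0.1]
opening: 0.615
t 7.57 pos [ 0.4514  0.3021 -0.0035] jaw 31.9 open 54.2 F [0.5 0.3 0.1] q1,q7 -0.5 -0.83
shift tool mm [-0.1  0.1  0.5] rot deg [ 0.06 -0.01 -0.06]
```

```bash
python3 -m creep '[0,0,-5,0,0,0, 0,0,-12,0,0,0, 0,0,-20,0,0,0, 0,0,-20,0,0,0, 0,0,0,0,0,0]' 45 30; python3 go.py .682 .0255 .07 90
python3 - <<'E'
from fit import *
s=snap('scene','s8.png');im=cv2.imread('pics/s8.png')
snap('wrist','w8.png');w=cv2.imread('pics/w8.png')
cv2.imwrite('pics/m8.png',np.hstack([cv2.resize(im[180:340,330:490],(352,352)),cv2.resize(w,(440,352))]))
E
```

```text
clock: 7.98
tool_pos: [0.4499, 0.301, 0.0551]
eef_rot: [0.485, 0.875, -0.002, -0.0]
contact_force: [-0.2, 0.4, -0.8]
opening: 0.613
t 7.98 pos [0.4499 0.301  0.0551] jaw 32.0 open 54.0 F [-0.2  0.4 -0.8] q1,q7 -0.44 -0.76
shift tool mm [-356.6   50.8  -14.7] rot deg [-2.100e-01 -5.000e-02 -5.801e+01]
```

View pics/m8.png

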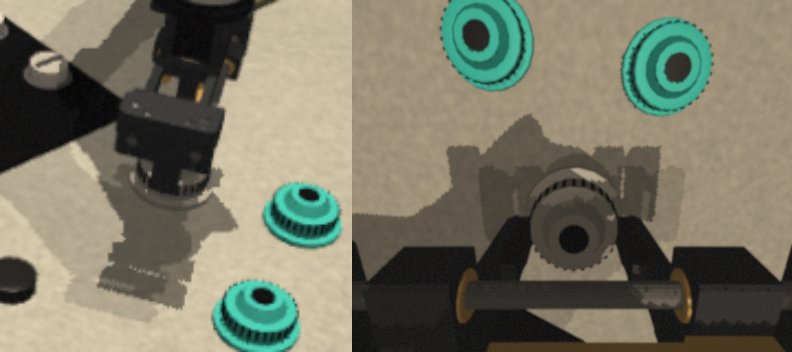

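Crown is lifted level in the jaws (wrist view hole at (573,238) of the composite, fingers both sides).

```bash
python3 -m creep '[-38,5,-4,0,0,-2.8, -38,5,-4,0,0,-2.8, -38,3,-4,0,0,-2.8, -38,1,-3,0,0,-2.8, -38,-1,0,0,0,-2.8]' >/dev/null; python3 go.py .682 .0255 .07 60

```

```text
t 8.5 pos [0.5708 0.1671 0.0631] jaw 48.2 open 53.4 F [ 0.4  0.5 -0.9] q1,q7 -0.04 -0.17
shift tool mm [-177.2  -31.3   -8.7] rot deg [ -0.5   -0.75 -11.85]
```

```bash
python3 -m creep '[-36,-6,-4,0,0,-3, -36,-8,-3,0,0,-3, -36,-9,0,0,-0.5,-3, -24,-6,0,0,0,-2, -8,-2,0,0,0,0]' >/dev/null; python3 go.py .682 .0255 .07 60
python3 - <<'E'
from fit import *
snap('wrist','w9.png')
snap('scene','s9.png')
E
```

```text
t 8.92 pos [0.6681 0.0395 0.0602] jaw 59.1 open 54.1 F [ 0.6  0.3 -0.6] q1,q7 0.19 0.31
shift tool mm [-19.1  -5.1  -9.8] rot deg [-1.12 -0.37 -0.85]
```

View pics/w9.png

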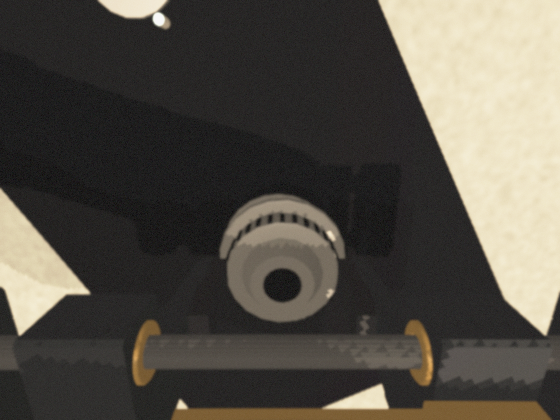

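View pics/s9.png

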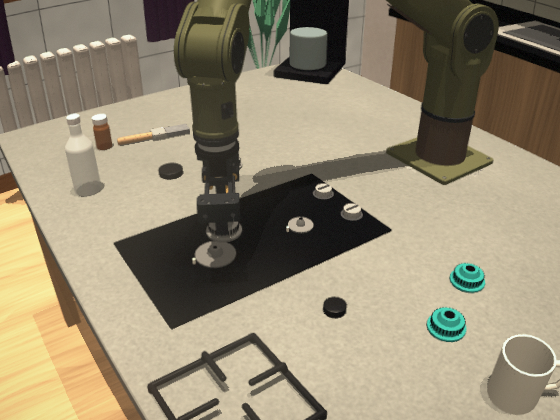

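```bash
python3 -m creep '[-12,-3,2,-0.6,-0.3,-0.8, -7,-2,3,-0.4,0,0, 0,0,0,0,0,0]' >/dev/null; python3 go.py .6825 .0258 .040 60
cat > chk.py <<'E'
from fit import *
from scipy.spatial.transform import Rotation as R
import sys
B=[(.6831,.0265),(.6812,.0243)]
p=np.array(get_state()['tool_pos']);zc=p[2]+.0035
a=np.linspace(0,2*np.pi,80);out=[]
for n,b in zip(('scene','side'),B):
    s=snap(n);o=cv2.resize(s['color'][...,::-1].copy(),None,fx=6,fy=6,interpolation=cv2.INTER_CUBIC)
    for (x,y),r,z,col in [(b,.04,.01,(0,255,255)),(b,.01,.024,(0,255,255)),(p[:2],.034,zc,(0,255,0)),(p[:2],.034,zc+.006,(0,255,0))]:
        q=proj(s,np.c_[x+r*np.cos(a),y+r*np.sin(a),0*a+z]);cv2.polylines(o,[np.round(q*6+2.5).astype(int)],True,col,1)
    c=proj(s,[b[0],b[1],.02])[0].astype(int)
    out.append(cv2.resize(o[6*(c[1]-33):6*(c[1]+33),6*(c[0]-33):6*(c[0]+33)],(400,400)))
cv2.imwrite('pics/'+sys.argv[1],np.hstack(out))
E
python3 chk.py k1.png
```

```text
t 9.27 pos [0.6753 0.037  0.0534] jaw 60.4 open 53.6 F [-0.3 -0.4 -1.1] q1,q7 0.21 0.35
shift tool mm [-11.9  -6.2  13.2] rot deg [ 0.04 -0.65  0.39]
```

View pics/k1.png

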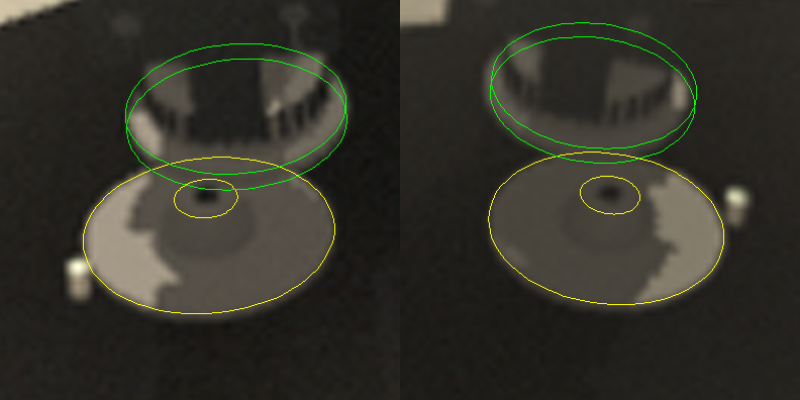

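```bash
python3 -m creep '[-8,-4,5,0,-0.6,0.3, -3,-2,4,0,0,0, 0,0,0,0,0,0]' >/dev/null; python3 go.py .6833 .0268 .028 60;python3 chk.py k2.png
```

```text
t 9.62 pos [0.6806 0.0317 0.0449] jaw 60.5 open 53.8 F [ 0.2  0.3 -1.9] q1,q7 0.21 0.35
shift tool mm [-4.8 -2.9 16.9] rot deg [ 0.14 -0.1   0.47]
```

View pics/k2.png

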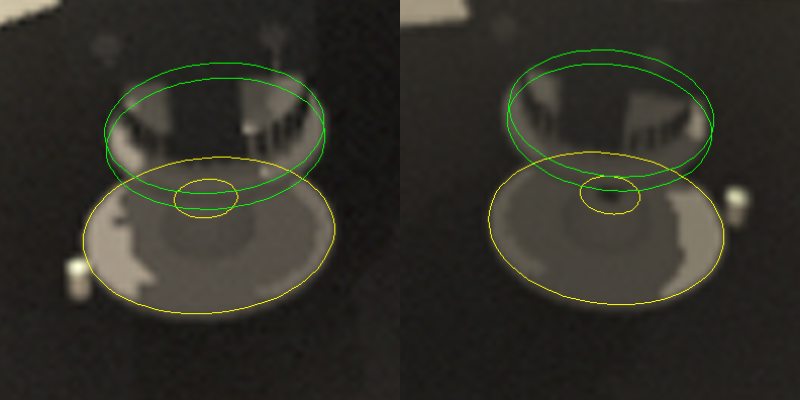

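```bash
python3 -m creep '[-4,-2.5,4,0,0,0.4, -1,-0.5,3,0,0,0, 0,0,0,0,0,0]' >/dev/null; python3 go.py .6833 .0268 .028 60;python3 -m creep '[-1,-1,2,0,0,0, -0.5,-0.5,2,0,0,0, 0,0,0,0,0,0]' >/dev/null; python3 go.py .6833 .0268 .028 60;python3 chk.py k3.png
```

```text
t 9.97 pos [0.684  0.0274 0.0384] jaw 60.1 open 53.8 F [ 0.5  1.1 -1.7] q1,q7 0.21 0.35
shift tool mm [ 0.3 -0.9 10.4] rot deg [ 0.24 -0.09  0.05]
t 10.22 pos [0.6846 0.0247 0.0337] jaw 60.0 open 53.8 F [-0.6 -0.6 -1.7] q1,q7 0.22 0.35
shift tool mm [2.2 1.1 5.7] rot deg [ 0.23 -0.09  0.01]
```

View pics/k3.png

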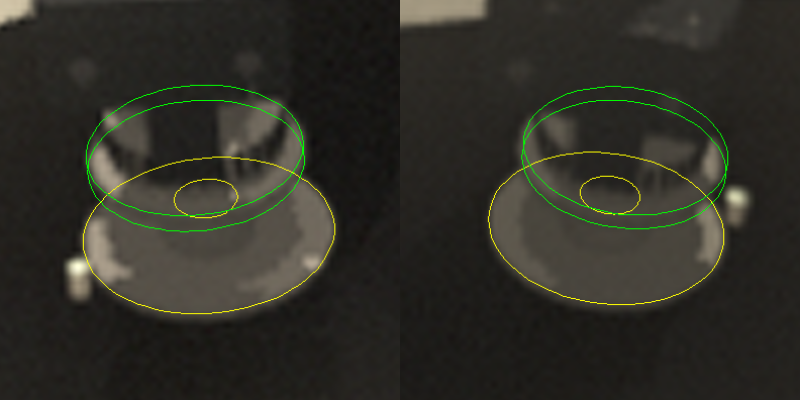

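```bash
python3 -m creep '[2.2,1.1,0,0.2,0,0, 0,0,1,0,0,0, 0,0,0,0,0,0]' >/dev/null; python3 go.py .6833 .0268 .0085 60
```

```text
t 10.57 pos [0.6834 0.0276 0.0333] jaw 60.0 open 53.8 F [ 0.2 -0.2 -1.4] q1,q7 0.21 0.34
shift tool mm [-0.4 -0.8 24.8] rot deg [ 0.07 -0.08  0.03]
```

```bash
python3 -m creep '[-0.2,-0.4,4,0,0,0, 0,0,3,0,0,0, 0,0,1,0,0,0]' >/dev/null; python3 go.py .6833 .0268 .0085 60; python3 -m creep '[0,0,3,0,0,0, 0,0,2,0,0,0, 0,0,1,0,0,0]' >/dev/null; python3 go.py .6833 .0268 .0085 60
```

```text
t 10.82 pos [0.6836 0.0277 0.0252] jaw 60.1 open 53.7 F [-0.3  0.1 -1.3] q1,q7 0.21 0.34
shift tool mm [-0.2 -1.  16.7] rot deg [ 0.11 -0.04  0.06]
t 11.07 pos [0.6834 0.0276 0.0181] jaw 60.1 open 53.8 F [ 0.4  0.1 -0.5] q1,q7 0.21 0.33
shift tool mm [-0.3 -0.8  9.6] rot deg [ 0.09 -0.06  0.06]
```

```bash
python3 -m creep '[0,-0.5,2,0,0,0, 0,0,2,0,0,0, 0,0,0.5,0,0,0]' >/dev/null; python3 go.py .6833 .0268 .0085 60;python3 chk.py k4.png
```

```text
t 11.32 pos [0.6829 0.027  0.0128] jaw 60.1 open 53.9 F [ 0.1  0.8 -1.9] q1,q7 0.21 0.33
shift tool mm [-0.4 -0.   4.3] rot deg [ 0.07 -0.08  0.06]
```

View pics/k4.png

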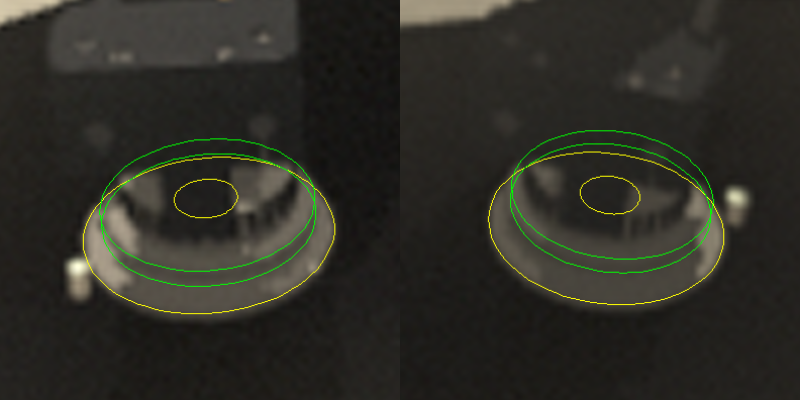

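```bash
python3 -m creep '[0,0,2,0,0,0, 0,0,1,0,0,0, 0,0,0,0,0,0]' >/dev/null; python3 go.py .6833 .0268 .0065 60; python3 -m creep '[0,0,1,0,0,0, 0,0,1,0,0,0, 0,0,0,0,0,0]' >/dev/null; python3 go.py .6833 .0268 .0065 60
```

```text
t 11.67 pos [0.6834 0.0271 0.0101] jaw 60.0 open 54.2 F [-0.4 -0.1 -2.4] q1,q7 0.2 0.33
shift tool mm [-0.1 -0.3  3.6] rot deg [ 0.11 -0.04  0.05]
t 11.92 pos [0.6835 0.0272 0.008 ] jaw 60.0 open 53.9 F [ 0.7  0.4 -1. ] q1,q7 0.2 0.33
shift tool mm [-0.  -0.4  1.5] rot deg [ 0.11 -0.03  0.05]
```

```bash
python3 -m creep '[0,0,1,0,0,0, 0,0,0.6,0,0,0, 0,0,0,0,0,0]' >/dev/null; python3 go.py .6833 .0268 .0065 60; python3 -m creep '[0,0,0.8,0,0,0, 0,0,0.5,0,0,0, 0,0,0,0,0,0]' >/dev/null; python3 go.py .6833 .0268 .0065 60;python3 chk.py k5.png
```

```text
t 12.17 pos [0.6835 0.0272 0.0066] jaw 60.0 open 54.1 F [ 0.3 -0.6 -0.3] q1,q7 0.2 0.33
shift tool mm [ 0.  -0.5  0.1] rot deg [ 0.11 -0.02  0.04]
t 12.42 pos [0.6836 0.0272 0.0067] jaw 60.0 open 54.0 F [ 0.1 -0.3 -1.8] q1,q7 0.2 0.32
shift tool mm [ 0.1 -0.5  0.2] rot deg [0.1  0.01 0.04]
```

View pics/k5.png

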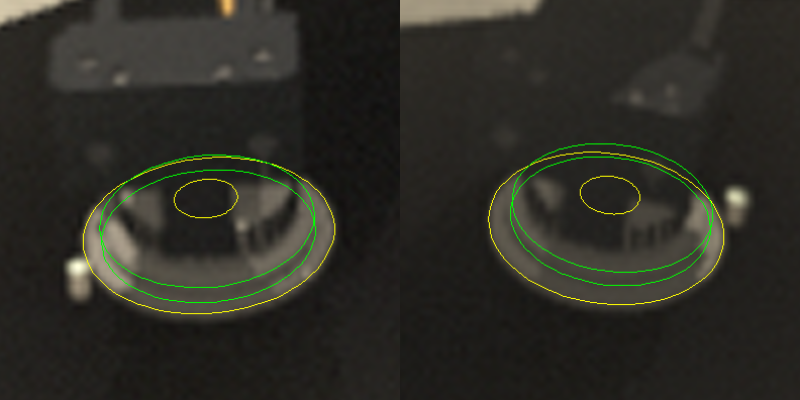

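Height stopped at the predicted 6.5 mm, so the crown is seated. Release.

```bash
python3 -m creep '[0,0,0,0,0,0, 0,0,0,0,0,0, 0,0,0,0,0,0, 0,0,0,0,0,0, 0,0,0,0,0,0]' 66;python3 -m creep '[0,0,-5,0,0,0, 0,0,-10,0,0,0, 0,0,-20,0,0,0, 0,0,-20,0,0,0, 0,0,-20,0,0,0]' 80; python3 go.py .6118 -.322 .12 -30
python3 - <<'E'
from fit import *
snap('wrist','w10.png');B=(.6835,.027);a=np.linspace(0,2*np.pi,80);out=[]
for n in('scene','side'):
    s=snap(n);o=cv2.resize(s['color'][...,::-1].copy(),None,fx=6,fy=6,interpolation=cv2.INTER_CUBIC)
    for r,z in[(.034,.01),(.034,.016),(.015,.041)]:
        q=proj(s,np.c_[B[0]+r*np.cos(a),B[1]+r*np.sin(a),0*a+z]);cv2.polylines(o,[np.round(q*6+2.5).astype(int)],True,(0,255,0),1)
    c=proj(s,[*B,.02])[0].astype(int)
    out.append(cv2.resize(o[6*(c[1]-33):6*(c[1]+33),6*(c[0]-33):6*(c[0]+33)],(400,400)))
cv2.imwrite('pics/k6.png',np.hstack(out))
E
```

```text
clock: 12.93
tool_pos: [0.6844, 0.0276, 0.0064]
eef_rot: [0.259, 0.966, 0.001, 0.001]
contact_force: [0.5, -0.1, 0.8]
opening: 0.747
clock: 13.35
tool_pos: [0.6809, 0.0268, 0.0811]
eef_rot: [0.258, 0.966, -0.0, -0.003]
contact_force: [0.1, 0.4, 0.1]
opening: 0.909
t 13.35 pos [0.6809 0.0268 0.0811] jaw 60.1 open 80.1 F [0.1 0.4 0.1] q1,q7 0.23 0.38
shift tool mm [-113.8 -336.9  -38.8] rot deg [  0.17  -0.38 -89.9 ]
```

View pics/k6.png

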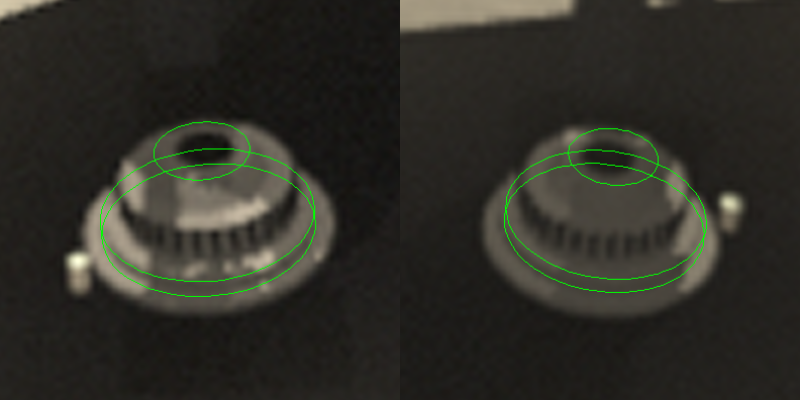

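View pics/w10.png

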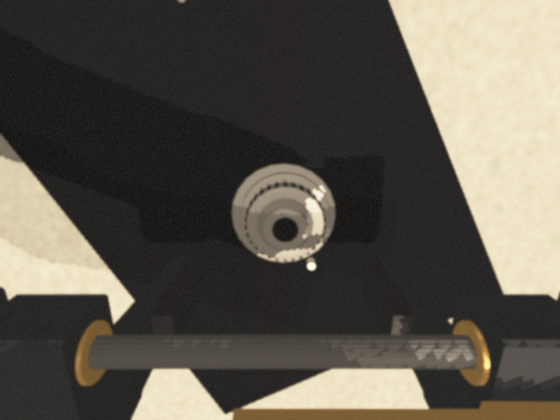

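Crown is seated and concentric with the disc (wrist hole at (285,228), flange flat in both views). Next, the cap.

```bash
python3 -m creep '[-10,-37,-8,0,0,0, -12,-40,-6,0,0,0, -12,-40,-6,0,0,0, -12,-40,-6,0,0,0, -12,-40,-6,0,0,0]' 86 >/dev/null; python3 go.py .6118 -.322 .12 60
```

```text
t 13.92 pos [ 0.6342 -0.1606  0.1106] jaw 61.4 open 86.0 F [-0.2 -0.3  0.3] q1,q7 0.55 0.66
shift tool mm [ -57.3 -152.3  -11.6] rot deg [ 0.56 -0.65  1.45]
```

```bash
python3 -m creep '[-13,-37,-4,0.3,-0.3,0.7, -13,-37,-4,0.3,-0.3,0.7, -13,-35,0,0,0,0, -7,-15,0,0,0,0, 0,0,0,0,0,0]' >/dev/null; python3 go.py .6118 -.322 .12 60
python3 - <<'E'
from fit import *
s=snap('wrist','w11.png')
for f in find_in('cap','wrist'): print(f,ray(s,f['xy'],.012))
E
```

```text
t 14.33 pos [ 0.6039 -0.312   0.1138] jaw 59.1 open 85.8 F [ 1.1 -0.5 -1. ] q1,q7 0.75 0.87
shift tool mm [-11.9  -4.5  -6.2] rot deg [-0.78 -0.28 -0.91]
{'xy': [280.0, 214.6], 'score': 0.83} [ 0.6130248  -0.32116388  0.012     ]
```

View pics/w11.png

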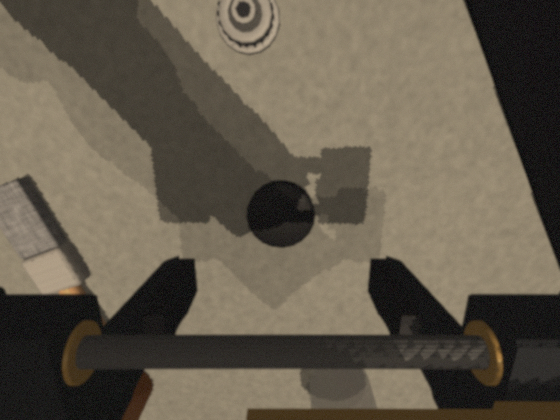

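```bash
cat > cap.py <<'E'
from fit import *
import sys
s=snap('wrist');g=cv2.cvtColor(s['color'],cv2.COLOR_RGB2GRAY)
x0,y0=float(sys.argv[2]),float(sys.argv[3])
c=proj(s,[x0,y0,.01])[0].astype(int)
m=roi(g<int(sys.argv[4]),c,48)
v,q=fit(s,m,x0,y0,CAP);print(v,q)
o=cv2.resize(s['color'][...,::-1].copy(),None,fx=4,fy=4)
o=np.clip(o.astype(float)*1.8,0,255).astype(np.uint8)
cs,_=cv2.findContours(cv2.resize((sil(s,*v,CAP)*255).astype(np.uint8),None,fx=4,fy=4,interpolation=1)//128,0,2);cv2.drawContours(o,cs,-1,(0,255,0),1)
cv2.imwrite('pics/'+sys.argv[1],cv2.resize(o[4*(c[1]-60):4*(c[1]+60),4*(c[0]-60):4*(c[0]+60)],(600,600)))
s=snap('scene');print('jar',ray(s,(103,147),0))
E
python3 cap.py c11.png .613 -.321 36
```

```text
[ 0.61530819 -0.32270895] 0.8404411619697478
jar [ 0.7031247  -0.56187449  0.        ]
```

View pics/c11.png

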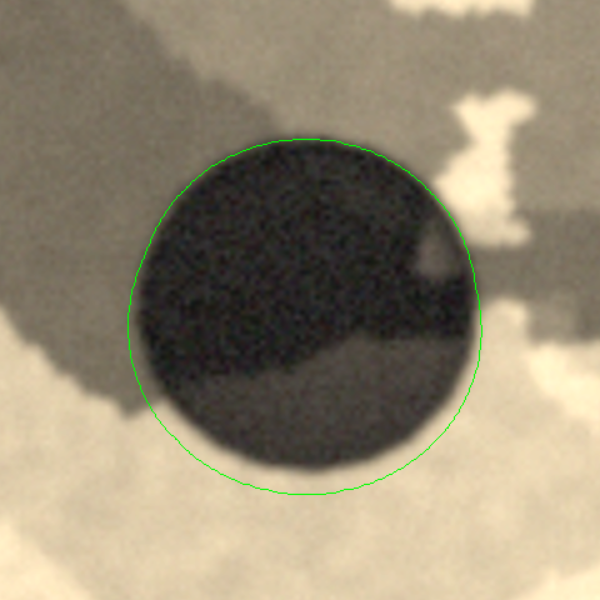

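```bash
python3 -m creep '[-10,-5,10,-0.7,-0.2,-0.9, -3,0,15,0,0,0, 0,0,10,0,0,0, 0,0,0,0,0,0]' >/dev/null; python3 go.py .613 -.3215 .0 60;python3 cap.py c12.png .613 -.321 52
```

```text
t 14.87 pos [ 0.6195 -0.3008  0.0788] jaw 61.5 open 86.0 F [-0.5  0.2 -0.9] q1,q7 0.74 0.88
shift tool mm [ -4.4 -22.2  78.5] rot deg [ 0.66 -0.19  1.5 ]
[ 0.61452665 -0.32224126] 0.896750407644192
jar [ 0.7031247  -0.56187449  0.        ]
```

View pics/c12.png

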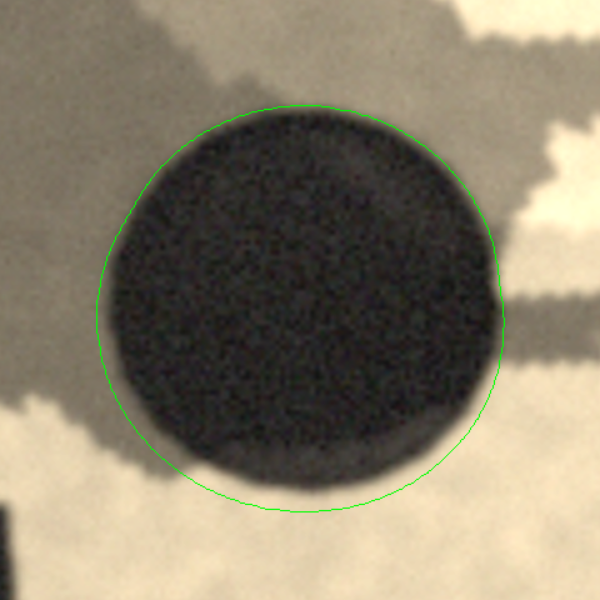

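```bash
python3 - <<'E'
from fit import *
s=snap('wrist');g=cv2.cvtColor(s['color'],cv2.COLOR_RGB2GRAY)
c=proj(s,[.613,-.321,.01])[0].astype(int);m=roi(g<52,c,48)
for C in ([(.03,0),(.03,.016)],[(.03,0),(.03,.010),(.0275,.016)],[(.03,0),(.03,.008),(.026,.016)],[(.03,0),(.03,.0)],[(.029,0),(.0285,.016)]): print(C,fit(s,m,.613,-.321,C))
s=snap('side');g=cv2.cvtColor(s['color'],cv2.COLOR_RGB2GRAY)
E
python3 go.py .613 -.3215 0 60
```

```text
[(0.03, 0), (0.03, 0.016)] (array([ 0.61463369, -0.32231832]), np.float64(0.8988211017323608))
[(0.03, 0), (0.03, 0.01), (0.0275, 0.016)] (array([ 0.61465308, -0.32238513]), np.float64(0.9549104933861889))
[(0.03, 0), (0.03, 0.008), (0.026, 0.016)] (array([ 0.61469782, -0.32263911]), np.float64(0.9733880210999872))
[(0.03, 0), (0.03, 0.0)] (array([ 0.61547769, -0.32325917]), np.float64(0.9271403318197459))
[(0.029, 0), (0.0285, 0.016)] (array([ 0.6132537 , -0.32151887]), np.float64(0.9577364608879145))
t 15.07 pos [ 0.6209 -0.3023  0.0818] jaw 61.4 open 86.1 F [-0.2  0.1 -0.3] q1,q7 0.74 0.89
shift tool mm [ -2.1 -21.6  81.6] rot deg [0.7  0.06 1.42]
```

```bash
python3 -m creep '[-2,-12,10,0.7,0,1, -1,-6,10,0,0,0, 0,-2,8,0,0,0, 0,0,0,0,0,0, 0,0,0,0,0,0]' >/dev/null; python3 go.py .6142 -.3222 -.009 60; python3 cap.py c13.png .614 -.322 52
```

```text
t 15.48 pos [ 0.6133 -0.3247  0.0522] jaw 60.2 open 86.1 F [-0.  -0.2 -0.9] q1,q7 0.75 0.87
shift tool mm [ 0.6  2.8 61.2] rot deg [-0.16  0.2   0.21]
[ 0.61489372 -0.32216818] 0.891607531654328
jar [ 0.7031247  -0.56187449  0.        ]
```

View pics/c13.png

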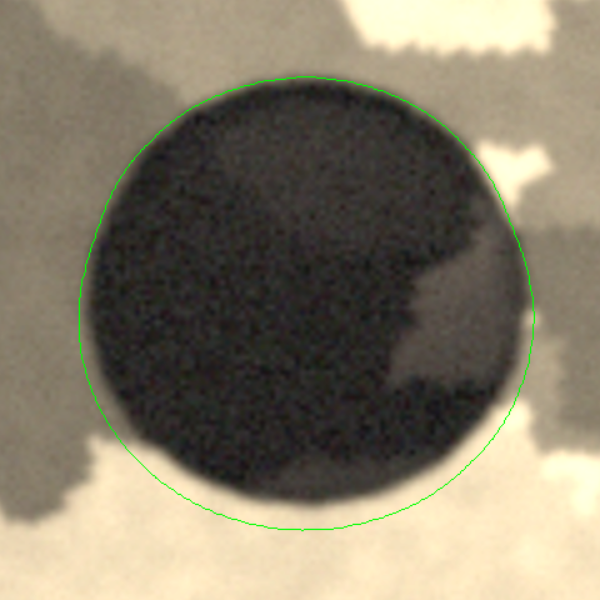

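```bash
python3 -m creep '[0.5,2.5,12,0,0,0, 0,0,12,0,0,0, 0,0,8,0,0,0, 0,0,0,0,0,0]' >/dev/null; python3 go.py .6145 -.3222 -.009 60
```

```text
t 15.92 pos [ 0.6154 -0.3211  0.0183] jaw 60.3 open 86.1 F [-0.1 -0.4 -0.1] q1,q7 0.74 0.85
shift tool mm [ 0.4 -1.4 27.3] rot deg [-0.08  0.3   0.28]
```

```bash
python3 -m creep '[0.2,-1,8,0,0.3,0.3, 0,0,6,0,0,0, 0,0,2,0,0,0, 0,0,0,0,0,0]' >/dev/null; python3 go.py .6145 -.3222 -.009 60;  python3 -m creep '[0,0,4,0,0,0, 0,0,2,0,0,0, 0,0,0,0,0,0]' >/dev/null; python3 go.py .6145 -.3222 -.009 60
```

```text
t 16.25 pos [ 0.6143 -0.3212 -0.0008] jaw 60.0 open 85.9 F [0.5 0.2 0.7] q1,q7 0.73 0.84
shift tool mm [-0.7 -0.7  8.2] rot deg [-0.07 -0.13 -0.02]
t 16.5 pos [ 0.6146 -0.3213 -0.007 ] jaw 60.0 open 85.9 F [0.7 0.6 0.2] q1,q7 0.73 0.83
shift tool mm [-0.3 -0.8  2. ] rot deg [-0.06 -0.09 -0.02]
```

```bash
python3 -m creep '[-0.3,-0.6,2,0,0,0, 0,0,0,0,0,0, 0,0,0,0,0,0, 0,0,0,0,0,0, 0,0,0,0,0,0]' 45 25;  python3 -m creep '[0,0,0,0,0,0, 0,0,0,0,0,0]';python3 go.py .6145 -.3222 -.009 60
python3 - <<'E'
from fit import *
snap('side','s14.png');im=cv2.imread('pics/s14.png')
snap('wrist','w14.png');w=cv2.imread('pics/w14.png')
cv2.imwrite('pics/m14.png',np.hstack([cv2.resize(im[300:420,310:430],(400,400)),cv2.resize(w[150:350,180:380],(400,400))]))
E
```

```text
clock: 16.92
tool_pos: [0.6153, -0.3222, -0.0081]
eef_rot: [0.259, 0.966, -0.0, -0.0]
contact_force: [-1.5, 0.0, 8.3]
opening: 0.625
clock: 17.08
tool_pos: [0.6165, -0.3225, -0.0058]
eef_rot: [0.259, 0.966, -0.0, 0.001]
contact_force: [0.2, -0.2, -0.8]
opening: 0.515
t 17.08 pos [ 0.6165 -0.3225 -0.0058] jaw 59.9 open 45.4 F [ 0.2 -0.2 -0.8] q1,q7 0.73 0.83
shift tool mm [ 1.9 -0.8  3.2] rot deg [-0.01  0.15 -0.07]
```

View pics/m14.png

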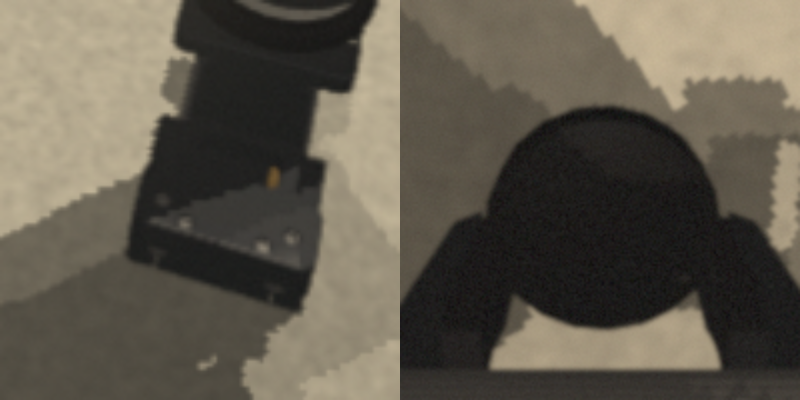

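The jaws rode up over the bevelled rim (8 N up, closed to 45 mm). Re-open and go lower.

```bash
python3 -m creep '[0,0,-2,0,0,0, 0,0,0,0,0,0, 0,0,0,0,0,0, 0,0,0,0,0,0, 0,0,0,0,0,0]' 74 25;python3 go.py .6145 -.3222 -.013 60; python3 cap.py c15.png .614 -.322 52
python3 -c "
from h import *
snap('scene','s15.png');im=cv2.imread('pics/s15.png');cv2.imwrite('pics/s15c.png',cv2.resize(im[130:220,130:250],(800,600)))"
```

```text
clock: 17.6
tool_pos: [0.6157, -0.3224, -0.0049]
eef_rot: [0.259, 0.966, -0.0, 0.0]
contact_force: [0.0, 0.2, -0.5]
opening: 0.836
t 17.6 pos [ 0.6157 -0.3224 -0.0049] jaw 59.9 open 73.7 F [ 0.   0.2 -0.5] q1,q7 0.73 0.84
shift tool mm [ 1.2 -0.4  8.1] rot deg [-0.03  0.06 -0.06]
[ 0.61543826 -0.32259119] 0.7688013875203574
jar [ 0.7031247  -0.56187449  0.        ]
```

View pics/c15.png

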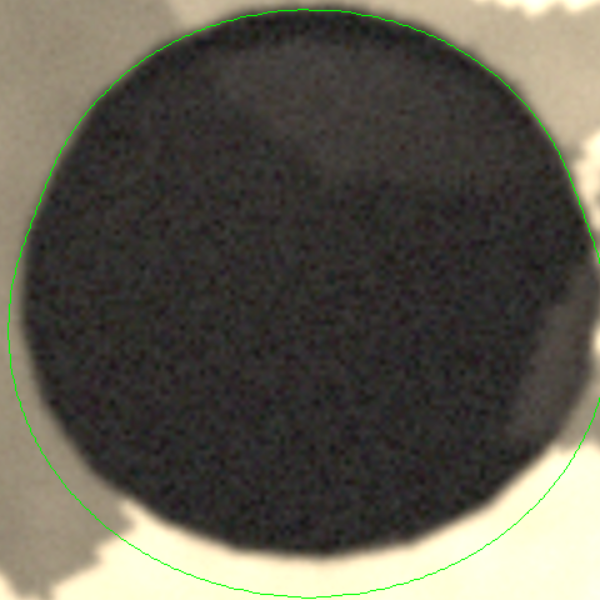

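View pics/s15c.png

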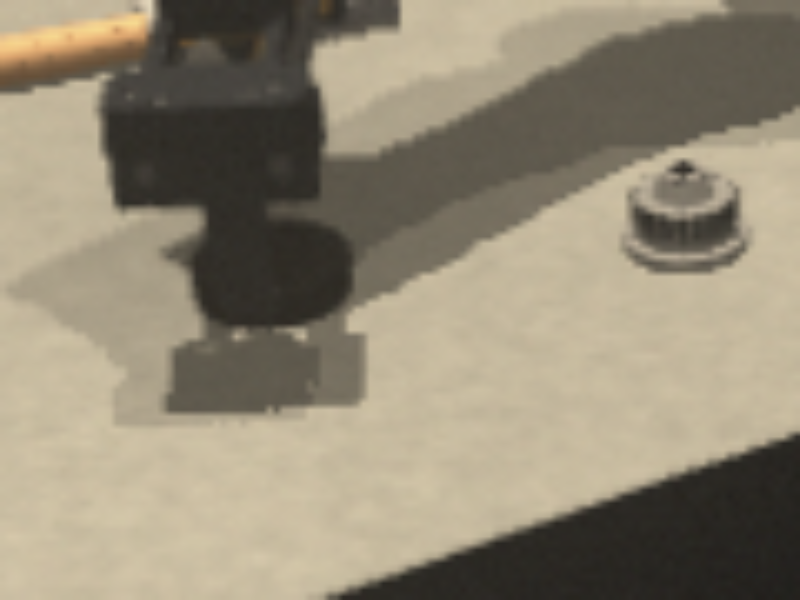

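```bash
python3 -m creep '[0.4,-0.3,4,0,0,0, 0,0,2,0,0,0, 0,0,0,0,0,0]' 74 25 >/dev/null;python3 go.py .6152 -.3224 -.014 60; python3 -m creep '[0,0,1.5,0,0,0, 0,0,1,0,0,0, 0,0,0,0,0,0]' >/dev/null;python3 go.py .6152 -.3224 -.014 60
```

```text
t 18.0 pos [ 0.6152 -0.3224 -0.0115] jaw 59.9 open 74.3 F [-0.1 -0.7  0.4] q1,q7 0.73 0.83
shift tool mm [0.  0.  2.5] rot deg [-0.03  0.06 -0.05]
t 18.25 pos [ 0.6149 -0.3224 -0.0148] jaw 59.9 open 73.9 F [ 0.1 -0.6 -0. ] q1,q7 0.73 0.83
shift tool mm [-0.3  0.1 -0.8] rot deg [-0.04  0.02 -0.05]
```

```bash
python3 -m creep '[0,0,0,0,0,0, 0,0,0,0,0,0, 0,0,0,0,0,0]' 65 25;python3 go.py .6152 -.3224 -.014 60
python3 -c "
from h import *
snap('scene','s16.png');im=cv2.imread('pics/s16.png');cv2.imwrite('pics/s16c.png',cv2.resize(im[150:200,140:200],(720,600)))"
```

```text
clock: 18.5
tool_pos: [0.6149, -0.3223, -0.0149]
eef_rot: [0.259, 0.966, -0.0, 0.0]
contact_force: [0.6, 0.4, -0.6]
opening: 0.737
t 18.5 pos [ 0.6149 -0.3223 -0.0149] jaw 60.0 open 65.0 F [ 0.6  0.4 -0.6] q1,q7 0.73 0.83
shift tool mm [-0.3  0.1 -0.9] rot deg [-0.03  0.02 -0.05]
```

View pics/s16c.png

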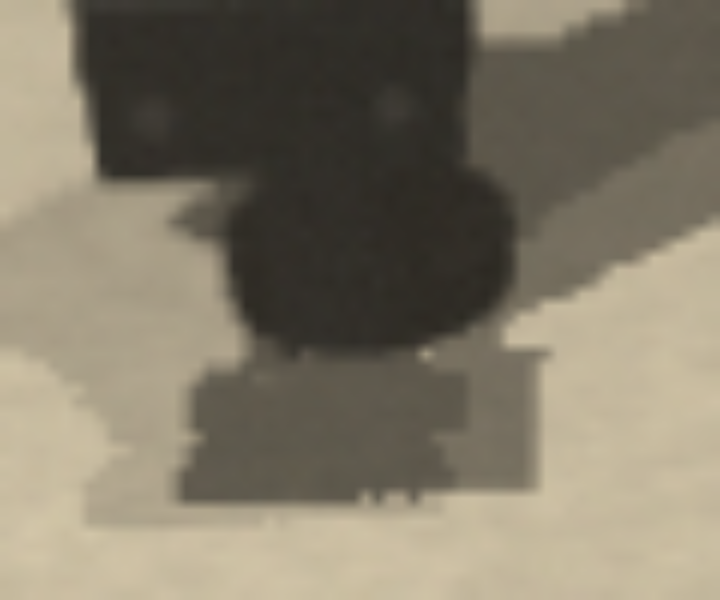

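```bash
python3 -m creep '[0,0,0,0,0,0, 0,0,0,0,0,0, 0,0,0,0,0,0, 0,0,0,0,0,0]' 50 25;python3 go.py .6152 -.3224 -.015 60
```

```text
clock: 18.88
tool_pos: [0.6151, -0.3223, -0.0147]
eef_rot: [0.259, 0.966, -0.0, 0.0]
contact_force: [-1.1, -0.8, -0.4]
opening: 0.655
t 18.88 pos [ 0.6151 -0.3223 -0.0147] jaw 60.0 open 57.7 F [-1.1 -0.8 -0.4] q1,q7 0.73 0.83
shift tool mm [-0.2 -0.   0.3] rot deg [-0.03  0.03 -0.04]
```

```bash
python3 -m creep '[0,0,-4,0,0,0, 0,0,-10,0,0,0, 0,0,-20,0,0,0, 0,0,-25,0,0,0, 0,0,-10,0,0,0]' 50 30; python3 go.py .6834 .0272 .08 60
python3 - <<'E'
from fit import *
s=snap('scene');w=snap('wrist','w17.png')
im=s['color'][...,::-1];o=cv2.imread('pics/w17.png')
cv2.imwrite('pics/m17.png',np.hstack([cv2.resize(im[100:220,120:260],(400,342)),cv2.resize(o,(400,342))]))
E
```

```text
clock: 19.3
tool_pos: [0.6118, -0.3213, 0.0543]
eef_rot: [0.259, 0.966, -0.0, -0.004]
contact_force: [1.0, 0.5, -1.6]
opening: 0.655
t 19.3 pos [ 0.6118 -0.3213  0.0543] jaw 60.0 open 57.7 F [ 1.   0.5 -1.6] q1,q7 0.75 0.87
shift tool mm [112.4 337.6 -25.6] rot deg [-0.13 -0.44  0.01]
```

View pics/m17.png

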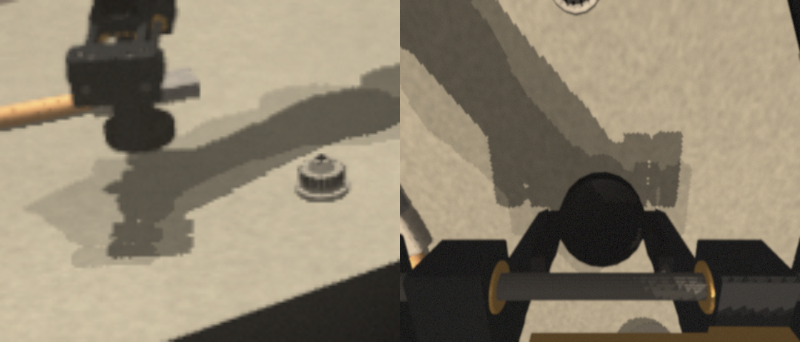

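Cap is held level and lifted. Carry to the burner.

```bash
python3 -m creep '[12,36,-6,0,0,0, 12.5,38,-5,0,0,0, 12.5,38,-4,0,0,0, 12.5,38,-4,0,0,0, 12,37,-3,0,0,0]' >/dev/null; python3 go.py .6834 .0272 .08 60
python3 -m creep '[13,36,-3,0,0,0, 13,36,-3,0,0,0, 13,30,0,0,0,0, 8,18,0,0,0,0, 0,0,0,0,0,0]' >/dev/null; python3 go.py .6834 .0272 .06 60
```

```text
t 19.82 pos [ 0.6477 -0.1426  0.0674] jaw 58.5 open 57.8 F [ 1.  -0.6 -2.2] q1,q7 0.48 0.55
shift tool mm [ 58.3 163.3 -15.3] rot deg [-1.13 -0.54 -1.46]
t 20.23 pos [0.6685 0.0044 0.0673] jaw 59.3 open 57.6 F [-0.   0.8 -1.6] q1,q7 0.26 0.38
shift tool mm [-1.3 27.3  6.9] rot deg [-0.81 -1.04 -0.67]
```

```bash
python3 -m creep '[-1,14,2,-0.8,-1,-0.6, 0,7,2,0,0,0, 0,1,0,0,0,0, 0,0,0,0,0,0]' >/dev/null; python3 go.py .6834 .0272 .05 60
cat > chk2.py <<'E'
from fit import *
import sys
B=(.6834,.0272)
p=np.array(get_state()['tool_pos']);zc=p[2]+.0147
a=np.linspace(0,2*np.pi,80);out=[]
for n in ('scene','side'):
    s=snap(n);o=cv2.resize(s['color'][...,::-1].copy(),None,fx=6,fy=6,interpolation=cv2.INTER_CUBIC)
    o=np.clip(o*1.6,0,255).astype(np.uint8)
    for (x,y),r,z,col in [(B,.034,.016,(0,255,255)),(B,.028,.032,(0,255,255)),(p[:2],.03,zc,(0,255,0)),(p[:2],.03,zc+.008,(0,255,0))]:
        q=proj(s,np.c_[x+r*np.cos(a),y+r*np.sin(a),0*a+z]);cv2.polylines(o,[np.round(q*6+2.5).astype(int)],True,col,1)
    c=proj(s,[B[0],B[1],.035])[0].astype(int)
    out.append(cv2.resize(o[6*(c[1]-33):6*(c[1]+33),6*(c[0]-33):6*(c[0]+33)],(400,400)))
cv2.imwrite('pics/'+sys.argv[1],np.hstack(out))
E
python3 chk2.py j1.png
```

```text
t 20.57 pos [0.6796 0.0223 0.0591] jaw 60.0 open 57.6 F [ 0.1 -0.4 -1.6] q1,q7 0.23 0.36
shift tool mm [-0.8  6.2  9.1] rot deg [-0.23 -0.08  0.03]
```

View pics/j1.png

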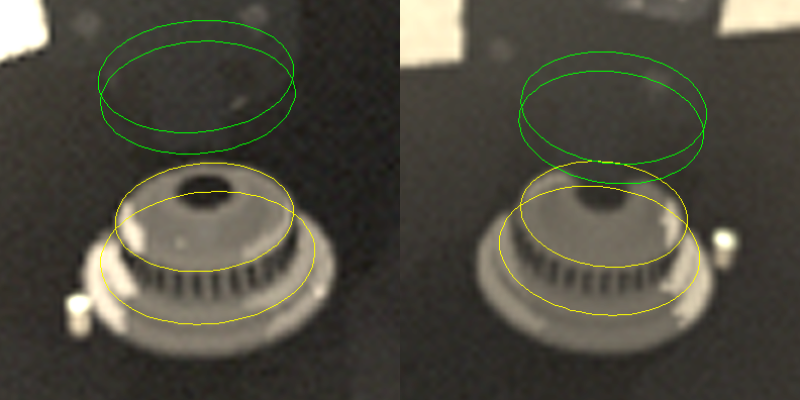

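```bash
python3 -m creep '[-0.6,4,4,-0.2,0,0, 0,2,3,0,0,0, 0,0,0,0,0,0]' >/dev/null; python3 go.py .6835 .0272 .0173 60; python3 -m creep '[0,0,4,0,0,0, 0,0,2,0,0,0, 0,0,0,0,0,0]' >/dev/null; python3 go.py .6835 .0272 .0173 60; python3 chk2.py j2.png
```

```text
t 20.92 pos [0.6836 0.0223 0.0516] jaw 59.7 open 57.5 F [ 0.9  0.1 -2. ] q1,q7 0.22 0.35
shift tool mm [ 2.6  4.2 34.3] rot deg [-0.15  0.01 -0.32]
t 21.17 pos [0.6837 0.0209 0.0447] jaw 59.6 open 57.5 F [ 0.8  0.4 -1.5] q1,q7 0.22 0.35
shift tool mm [ 3.3  5.4 27.3] rot deg [-0.2   0.02 -0.41]
```

View pics/j2.png

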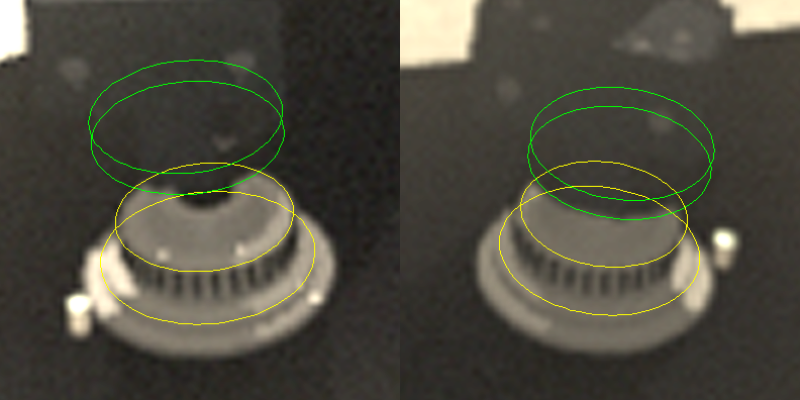

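```bash
python3 -m creep '[3,4.5,0,-0.2,0,-0.4, 0,0.5,0,0,0,0, 0,0,0,0,0,0]' >/dev/null; python3 go.py .6836 .0272 .0173 60; python3 -m creep '[0,0,2,0,0,0, 0,0,1,0,0,0, 0,0,0,0,0,0]' >/dev/null; python3 go.py .6836 .0272 .0173 60
```

```text
t 21.52 pos [0.6839 0.0277 0.0454] jaw 60.0 open 57.8 F [-0.3 -0.1 -1.6] q1,q7 0.21 0.35
shift tool mm [ 0.  -0.5 28.1] rot deg [0.06 0.04 0.04]
t 21.77 pos [0.6841 0.0285 0.0425] jaw 60.1 open 57.7 F [-0.4 -0.2 -2. ] q1,q7 0.21 0.35
shift tool mm [-0.2 -1.4 25.2] rot deg [0.11 0.07 0.09]
```

```bash
python3 -m creep '[-0.2,-1.2,4,0,0,0, 0,0,3,0,0,0, 0,0,1,0,0,0]' >/dev/null; python3 go.py .6836 .0272 .0173 60; python3 -m creep '[0,0,2,0,0,0, 0,0,1,0,0,0, 0,0,0,0,0,0]' >/dev/null; python3 go.py .6836 .0272 .0173 60; python3 chk2.py j3.png
```

```text
t 22.02 pos [0.6838 0.027  0.034 ] jaw 60.1 open 57.3 F [ 0.8  0.6 -0.9] q1,q7 0.21 0.34
shift tool mm [ 0.3  0.  16.7] rot deg [0.11 0.09 0.08]
t 22.27 pos [0.6833 0.0266 0.0298] jaw 60.1 open 57.2 F [-0.1 -0.8 -2. ] q1,q7 0.21 0.34
shift tool mm [ 0.1  0.7 12.5] rot deg [0.05 0.04 0.06]
```

View pics/j3.png

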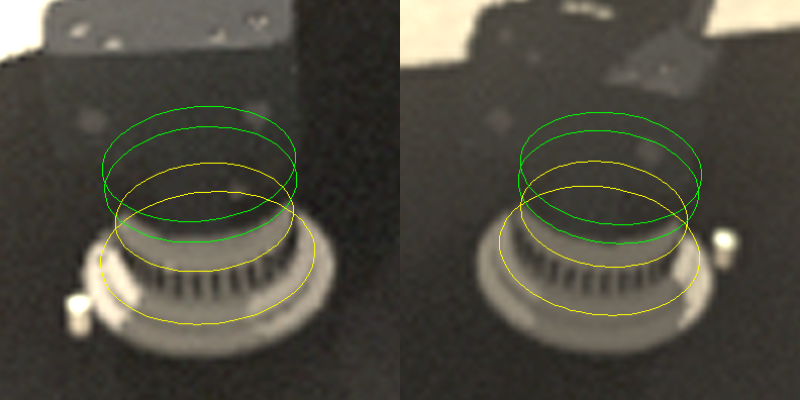

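```bash
python3 -m creep '[0,0.6,2,0,0,0, 0,0,1.5,0,0,0, 0,0,0,0,0,0]' >/dev/null; python3 go.py .6836 .0272 .0173 60; python3 -m creep '[0,0,2,0,0,0, 0,0,1,0,0,0, 0,0,0,0,0,0]' >/dev/null; python3 go.py .6836 .0272 .0173 60
```

```text
t 22.62 pos [0.6841 0.0274 0.0267] jaw 60.1 open 57.5 F [ 1.  -0.2 -1.7] q1,q7 0.21 0.34
shift tool mm [ 0.4 -0.5  9.4] rot deg [0.1  0.09 0.06]
t 22.87 pos [0.6842 0.0275 0.0234] jaw 60.1 open 57.9 F [ 0.4  0.6 -1.8] q1,q7 0.21 0.33
shift tool mm [ 0.4 -0.6  6.1] rot deg [0.11 0.1  0.06]
```

```bash
python3 -m creep '[0.3,-0.5,1.5,0,0,0, 0,0,1,0,0,0, 0,0,0,0,0,0]' >/dev/null; python3 go.py .6836 .0272 .0173 60; python3 -m creep '[0,0,1.5,0,0,0, 0,0,0.5,0,0,0, 0,0,0,0,0,0]' >/dev/null; python3 go.py .6836 .0272 .0173 60
```

```text
t 23.12 pos [0.6837 0.0272 0.0206] jaw 60.1 open 57.7 F [-0.7  0.2 -0.3] q1,q7 0.21 0.33
shift tool mm [0.1 0.  3.3] rot deg [0.11 0.1  0.06]
t 23.37 pos [0.6836 0.0271 0.0184] jaw 60.1 open 57.7 F [ 0.5  0.4 -1.1] q1,q7 0.21 0.33
shift tool mm [0.1 0.  1.1] rot deg [0.11 0.09 0.06]
```

```bash
python3 -m creep '[0,0,0.8,0,0,0, 0,0,0.4,0,0,0, 0,0,0,0,0,0]' >/dev/null; python3 go.py .6836 .0272 .0173 60; python3 -m creep '[0,0,0.8,0,0,0, 0,0,0.5,0,0,0, 0,0,0,0,0,0]' >/dev/null; python3 go.py .6836 .0272 .0173 60; python3 chk2.py j4.png
```

```text
t 23.62 pos [0.6837 0.0271 0.0173] jaw 60.1 open 57.6 F [-0.3 -0.1 -1.5] q1,q7 0.21 0.33
shift tool mm [0.1 0.  0. ] rot deg [0.11 0.1  0.06]
t 23.87 pos [0.6838 0.0272 0.0174] jaw 60.1 open 57.9 F [-0.1 -0.4 -1.3] q1,q7 0.21 0.33
shift tool mm [ 0.2 -0.1  0.1] rot deg [0.09 0.13 0.05]
```

View pics/j4.png

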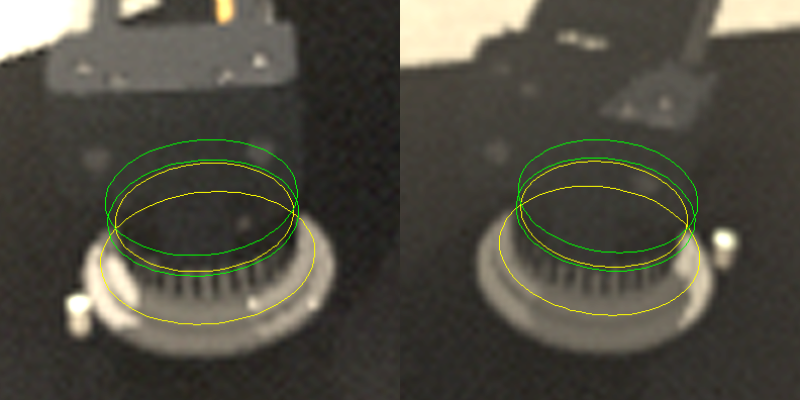

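Stopped at the predicted height (17.4 mm against 17.3), and the rim meets the crown body. Release and back off.

```bash
python3 -m creep '[0,0,0,0,0,0, 0,0,0,0,0,0, 0,0,0,0,0,0, 0,0,0,0,0,0, 0,0,0,0,0,0]' 72;python3 -m creep '[0,0,-5,0,0,0, 0,0,-10,0,0,0, 0,0,-20,0,0,0, 0,0,-20,0,0,0, 0,0,-20,0,0,0]' 84;python3 -m creep '[0,0,-20,0,0,0, 0,0,-10,0,0,0, 0,0,0,0,0,0, 0,0,0,0,0,0]'
python3 chk2.py j5.png
python3 - <<'E'
from fit import *
s=snap('wrist');o=cv2.resize(s['color'][...,::-1].copy(),None,fx=3,fy=3);a=np.linspace(0,2*np.pi,80);B=(.6836,.0272)
o=np.clip(o*1.8,0,255).astype(np.uint8)
for r,z in[(.034,.010),(.04,.010),(.03,.036)]:
    q=proj(s,np.c_[B[0]+r*np.cos(a),B[1]+r*np.sin(a),0*a+z]);cv2.polylines(o,[np.round(q*3+1).astype(int)],True,(0,255,0),1)
c=proj(s,[*B,.03])[0].astype(int);cv2.imwrite('pics/wf.png',o[max(0,3*(c[1]-90)):3*(c[1]+90),3*(c[0]-100):3*(c[0]+100)])
E
```

```text
clock: 24.38
tool_pos: [0.6847, 0.0275, 0.0173]
eef_rot: [0.258, 0.966, 0.001, 0.002]
contact_force: [-0.4, 0.2, -0.2]
opening: 0.818
clock: 24.8
tool_pos: [0.681, 0.0268, 0.092]
eef_rot: [0.258, 0.966, -0.001, -0.002]
contact_force: [0.9, 0.2, -0.1]
opening: 0.954
clock: 25.13
tool_pos: [0.6842, 0.0282, 0.1314]
eef_rot: [0.258, 0.966, 0.002, 0.003]
contact_force: [0.5, -0.3, -0.4]
opening: 0.956
```

View pics/j5.png

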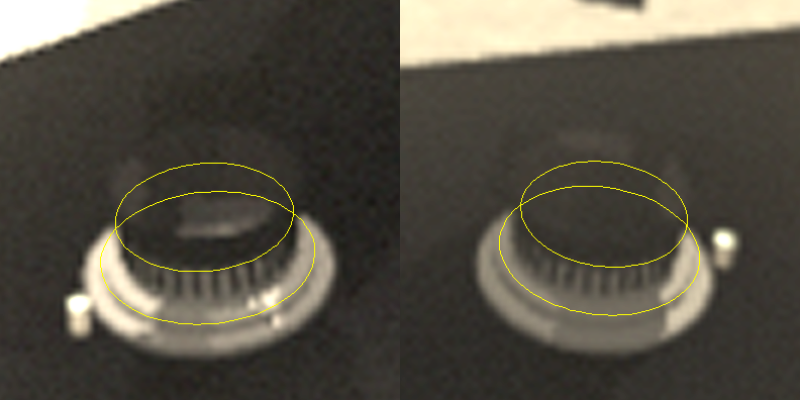

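View pics/wf.png

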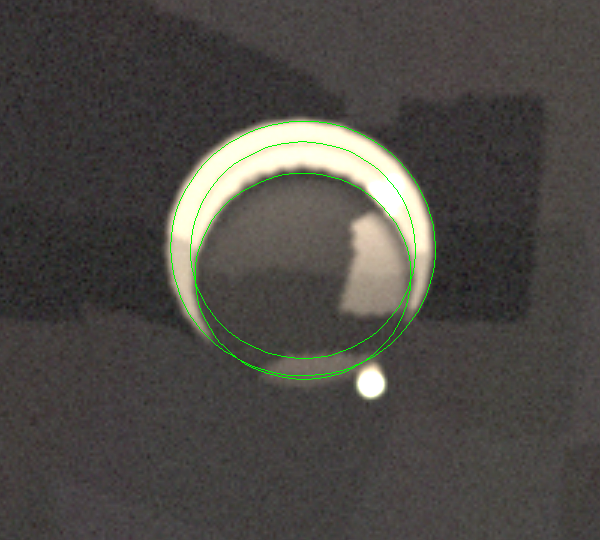

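The cap covers the body top level in both side views. From above, the disc, flange and cap outlines match the pictures and are concentric (cap at (302,265) in the crop). The tool is clear, so I'm handing in.

```bash
python3 -c "
from plant import *
print(finish_job())"
```

```text
the job is handed in; nothing more can be done
None
```

The larger burner is back together: the large grey crown is home on its spigot and let go, and the large black cap is home on that crown. I handed the job in at about 25 s; `finish_job` gave no verdict.

- **Last checks:** both parts stopped descending within 0.2 mm of the predicted height. The scene, side and wrist pictures taken after I let go show them level and centred on the disc, and the tool about 9 cm clear.
- **Failed along the way:** the first grasp of each part was too high, because the open fingertips sit well behind the TCP. The crown's jaws closed on nothing; the cap's jaws slid up its bevelled rim with a brief push of about 8 N. I re-gripped both lower.
- **Disagreements:** the side camera read 2 to 4 mm off from the scene and wrist views, so I used those two. The cap's outline also looked about 5% smaller than 60 mm because of the bevel.

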